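# Empty the tumbling barrel and hold its bayonet lid at half-turn

## Task

Empty the small tumbling barrel: swing it over by its crank until all four steel spacers have dropped into the red catch tray below, then swing it back fully upright. Fit the bayonet lid into the empty barrel, lugs down through the two slots until it sits flush, and turn it clockwise (seen from above) to the yellow halfway mark, never as far as the red mark where it clicks locked. Finish while still gripping the lid and holding it at the yellow mark against its return spring; leave the yellow parts bin, the jar and the wrench where they are.

Things in the scene. Friction and masses are not known exactly. Their poses are not given: they have to be found in the camera images.
- stand: Fixed grey stand, two posts and a red tray. Origin on the bench under the middle of the barrel's pivot, which runs along stand y at z = 145 mm. Tray inside: x -78 to 188, y +-68, floor z = 12 mm; walls to z = 50, far (+x) wall to 70 mm. Posts at y = +-80 mm, up to z = 165 mm. Crank on the -y side. Place and yaw vary.
- barrel (a joint): Tilt of the barrel about the stand's y axis, rad: 0 = upright (a stop), growing as the mouth tips to the stand's +x, to a stop at 2.5 (mouth well below level). Friction of about 0.35 Nm keeps it where it is left. The spacers slide out between about 1.6 and 2.4.
- barrel_mouth (a point): Centre of the mouth, in the top face of the collar (124 mm outside), turning with the barrel: z out of the mouth, 70 mm from the pivot, 215 mm above the bench when upright. Round opening 86 mm, with two slots at this frame's +x and -x, 20 mm wide, out to radius 54 mm. Below the 6 mm lip runs the bayonet channel, 12 mm high. Blue barrel, bore 84 mm.
- slot (a point): White mark on the collar rim, radius 58 mm, at the +x slot (0 deg); a twin lies opposite at -x. The lid drops in with its lugs (pointers) at the white marks. Anticlockwise turning is blocked from here.
- yellow_mark (a point): Yellow mark on the collar rim, 30 deg clockwise from above from the white one (twin opposite): the halfway position for the lid's pointers.
- red_mark (a point): Red mark on the collar rim, 60 deg clockwise from the white one (twin opposite): locked. The click latch starts to resist at about 46 deg.
- crank_grip (a point): Middle of the crank's round black grip, 14 mm thick, lying along stand y; clear 26 mm to the end disc (-y), 27 mm to the crank arm (+y). With the barrel tilted by t it is at x = 90 sin(t-1.222), y = -130, z = 145 + 90 cos(t-1.222) mm from the stand's origin: low on the -x side, over the top, to low on the +x side. It turns with the barrel, so it must roll in the hold.
- return_ring (a joint): Sprung ring hidden in the collar, pushed round by the lid's lugs, rad: 0 at rest; the lid meets it after about 6 deg (0.10 rad) of turn, then it follows one to one: about 0.42 at the yellow mark, 0.94 at the red. It turns the lid back with about 0.11 Nm at the yellow mark.
- lid: Loose bayonet lid, 160 g, starts on the bench, handle up. Origin: centre of its underside. Plug 80 mm wide, z 0-14.5 mm; lugs at +x and -x out to radius 49.5, 14 wide, z 0-6; blue cover 100 mm wide, z 14.5-22; black handle bar 66 mm along x, 18 wide, z 22-58; white pointers at +x and -x. Half-turn symmetric. Seated, the cover lies on the lip, origin 14.5 mm below barrel_mouth.
- spacer0: Loose steel spacer, cylinder 22 mm in diameter and 22 mm long, 50 g, origin at the centre of one end, z along its axis. Starts standing on the barrel's floor.
- spacer1: Loose steel spacer, cylinder 22 mm in diameter and 22 mm long, 50 g, origin at the centre of one end, z along its axis. Starts standing on the barrel's floor.
- spacer2: Loose steel spacer, cylinder 22 mm in diameter and 22 mm long, 50 g, origin at the centre of one end, z along its axis. Starts standing on the barrel's floor.
- spacer3: Loose steel spacer, cylinder 22 mm in diameter and 22 mm long, 50 g, origin at the centre of one end, z along its axis. Starts standing on the barrel's floor.
- parts_bin: Bystander: yellow open parts bin, 85 x 70 x 50 mm, origin under its centre.
- jar: Bystander: amber glass jar, 56 mm in diameter, 65 mm high, origin under its centre.
- wrench: Bystander: steel wrench 160 mm long lying along its x axis.
There are look-alikes about, which are no part of the job. What is shaped like the lid but green is not meant.

How it is judged (in metres and radians):
On the way, in this order (a step that is already met when the one before it is completed fails the run):
1. all four spacers have dropped out of the barrel into the red tray (z of each of spacer0, spacer1, spacer2, spacer3 in the frame of stand below 0.047 m and x of spacer0 in the frame of stand between -0.082 and 0.192 m and y of spacer0 in the frame of stand between -0.072 and 0.072 m and x of spacer1 in the frame of stand between -0.082 and 0.192 m and y of spacer1 in the frame of stand between -0.072 and 0.072 m and x of spacer2 in the frame of stand between -0.082 and 0.192 m and y of spacer2 in the frame of stand between -0.072 and 0.072 m and x of spacer3 in the frame of stand between -0.082 and 0.192 m and y of spacer3 in the frame of stand between -0.072 and 0.072 m and value of joint barrel above 1.2 rad), for 0.2 s.
2. the empty barrel is back upright, within 5 degrees of its stop (value of joint barrel below 0.09 rad), for 0.2 s.
3. the lid is seated in the upright barrel, lugs down through the slots (value of joint barrel below 0.09 rad and z of lid in the frame of barrel_mouth between -0.0195 and -0.0105 m and x of lid in the frame of barrel_mouth between -0.006 and 0.006 m and y of lid in the frame of barrel_mouth between -0.006 and 0.006 m and angle between lid's own z axis and vertical below 0.12 rad), for 0.1 s.
At the end, for the whole second after the job is handed in: Spacers all in the red tray; barrel within 5 deg of upright; lid seated (4 mm in height, 6 mm off centre, 7 deg of tilt), lugs under the lip, turned clockwise 30 deg +-9 against the return ring, still; fingers still gripping it (over 2 N) (all of step 3 and z of each of spacer0, spacer1, spacer2, spacer3 in the frame of stand below 0.047 m and x of spacer0 in the frame of stand between -0.082 and 0.192 m and y of spacer0 in the frame of stand between -0.072 and 0.072 m and x of spacer1 in the frame of stand between -0.082 and 0.192 m and y of spacer1 in the frame of stand between -0.072 and 0.072 m and x of spacer2 in the frame of stand between -0.082 and 0.192 m and y of spacer2 in the frame of stand between -0.072 and 0.072 m and x of spacer3 in the frame of stand between -0.082 and 0.192 m and y of spacer3 in the frame of stand between -0.072 and 0.072 m and angle between the x axis of lid and the x axis of barrel_mouth, either way round between 0.367 and 0.681 rad and value of joint return_ring between 0.22 and 0.62 rad and contact force between the fingers and lid above 2 N and angular speed of lid below 0.15 rad/s and linear speed of lid below 0.02 m/s); the arm keeps its last pose, push and grip.
It fails at once if the lid is turned as far as the lock click (beyond about 51 degrees) (value of joint return_ring above 0.79 rad).
It fails at once if a bystander (parts bin, jar or wrench) is moved by more than 20 mm (distance of any of parts_bin, jar, wrench from where it was at the start of the episode above 0.02 m).
It also fails if it takes over 72 s, if anything falls off the work surface, if the arm or the gripper's body presses on something with over 40 N, if the wrist force passes 120 N, or if a joint passes its speed limit or range.

## Robot

A 6-joint arm with a two-finger parallel gripper is mounted at the origin on the work surface. World frame = base frame: x ahead of the robot, y to its left, z up, the work surface at z = 0. Lengths are in mm, angles in degrees, forces in N, time in s.
With the tool pointing down it reaches from about 300 to 850 mm from the base axis. Payload 4.2 kg.
Tool frame: the origin (TCP) lies at the very end of the fingers, on their centre line; the grasp point (between the pads) lies env.grip_point_offset behind it (env.grip_point_offset is the distance from the TCP to the grasp point, in mm); z points along the fingers, y is the direction in which the jaws open and shut (so a half turn about z gives the same grasp; the last joint's range is limited). The gripper opens to 91 mm and grips with 3 to 60 N. Pads are 32 mm wide; open, the fingers measure 118 mm over their backs; the gripper's body (76 mm by 178 mm) begins 60 mm behind the grasp point.
Start: joints at [-75.459, 18.312, 89.639, -0, 72.044, -1.146], TCP at [155.479, -553.6, 185.776] pointing down, gripper open.
Joint ranges: [-177.97, 177.97], [-48.28, 115.42], [12.27, 149.76], [-77.06, 257.06], [2.81, 150.46], [-146.56, 146.56]. Speed limits (degrees/s): [147.25, 147.25, 180, 180, 180, 180].

## Interface

Orientations are given as [roll, pitch, yaw] about the fixed x, y, z axes, in that order (R = Rz(yaw) Ry(pitch) Rx(roll)).
In Python, from workcell import env, grab_frame, camera_params gives the robot as it stands. The module is installed in compiled form; this text tells all that it offers.
- The arm moves only by the shell command python3 -m creep 'ROWS' [OPENING] [FORCE]. ROWS is a JSON object of lists of equal length, an entry for each row: "offset": the shift along the tool's x, y, z in m, a list of three; "rotation": the turn, a rotation vector about the tool's x, y, z in degrees, a list of three. A call has 1 to 5 rows; each row shifts and turns the commanded pose from where the row before left it, along the tool's axes as they then stand; what a row does not reach is not made up. A row lasts 1/8 s, in which the tool goes at most 62.5 mm and 10.7 degrees, less where a joint would pass 70% of its speed; a pose out of reach is approached as far as the arm can. A call is refused whole if a number of a shift passes 0.0625 or a number of a turn 10.7, either way. A call with a gripper value outside its range is refused whole. OPENING is the closure, from 0 (fully open) to 1 (shut), set as the call begins (- or left out, the last holds). The fingers move at their own pace and stop on an object; FORCE is the grip in N (left out, the last holds). Time passes only in rows, so rows that do not move let the fingers close. It gives the time, the measured TCP pose, the force and the opening at its end, in the units of the state.
- env.state(): the state, without advancing time (a new reading comes with each control period).
- grab_frame(name): name is "scene" or "top" or "wrist"; returns the picture (400x640x3 uint8, red, green, blue); there is no depth.
- camera_params(name): a dict with "mtx" (3x3 intrinsics, pixels), "R" (3x3) and "t" (3): a world point X has camera coordinates R X + t. Camera axes: x right, y down, z forward; pixel columns grow to the right and rows downward; lengths in mm; the calibration is good to about 2 mm. A picture is of the moment at which its call begins: read the wrist's pose just before it. camera_params takes no time and is no camera call; for the wrist camera it gives the pose at the moment of the call.
- env.job_done(): hands the job in, once; it reports no verdict.
The state is a dict: "time_s": time; "qpos": joint angles; "qvel": joint speeds; "effort": joint torques, N m; "ee_pos": TCP position; "ee_rot": TCP orientation; "force": force on the tool from outside, world axes, zero at the start; "torque": the same for the moment, N m; "gripper_width": finger opening in mm.
Only numpy, scipy, OpenCV 4.12 (cv2) and the standard library are available. Lean on these libraries where they do the work, as an engineer would, in place of code of your own. Each camera call takes 0.05 s, during which the arm holds its last target.

## Working session

There is one attempt and no reset: what is moved stays moved. The work goes in short steps, Python scripts to look and compute and a shell command to move; the robot and the scene stay as the last step left them, time stands still between calls to the robot, and variables do not carry over. Pictures are saved under pics/ and viewed, and the job is handed in when it is done.

```bash
ls; mkdir -p pics
python3 - <<'E'
from workcell import env, grab_frame, camera_params
import cv2
print(env.state(), env.grip_point_offset)
for n in("scene","top","wrist"):
    p=camera_params(n)
    im=grab_frame(n); cv2.imwrite(f"pics/{n}0.png",im[:,:,::-1])
    print(n,p)
E
```

```text
pics
{'time_s': 0.0, 'qpos': array([-7.54590491e+01,  1.83509632e+01,  8.97070325e+01, -1.63903184e-03,
        7.20428422e+01, -1.14547284e+00]), 'qvel': array([-0.01252795,  0.09905289,  0.10577703,  0.08481841, -0.01343947,
        0.05174603]), 'effort': array([ 1.86351470e-03, -4.12453294e+01, -2.31973815e+01,  7.27668498e-02,
        4.57814592e-02, -1.57572508e-04]), 'ee_pos': array([ 155.31980086, -553.04701982,  184.92287065]), 'ee_rot': array([-1.79899151e+02, -4.57855619e-04,  1.56869300e+01]), 'force': array([0.40648739, 0.01946166, 0.18492992]), 'torque': array([-0.00073184, -0.01851517,  0.01165638]), 'gripper_width': 91.25228094792833} 18.8
scene {'mtx': array([[364.84481144,   0.        , 314.78140583],
       [  0.        , 364.84481144, 199.81953134],
       [  0.        ,   0.        ,   1.        ]]), 'R': array([[-0.2726832 ,  0.9620638 ,  0.00878165],
       [ 0.7666407 ,  0.22279002, -0.6021849 ],
       [-0.58129675, -0.15747333, -0.79830836]]), 't': array([  87.16492051, -313.50282999, 1251.40042286])}
top {'mtx': array([[400.14678697,   0.        , 316.16055878],
       [  0.        , 400.14678697, 202.9413597 ],
       [  0.        ,   0.        ,   1.        ]]), 'R': array([[-0.0070295 , -0.99995768,  0.00593564],
       [-0.99585142,  0.00646187, -0.09076449],
       [ 0.09072229, -0.00654905, -0.9958547 ]]), 't': array([  45.96642433,  490.18969695, 1120.84492342])}
wrist {'mtx': array([[342.62288334,   0.        , 321.17955333],
       [  0.        , 342.62288334, 193.23834905],
       [  0.        ,   0.        ,   1.        ]]), 'R': array([[ 0.2700015 , -0.96285632, -0.00262598],
       [-0.92022101, -0.25884651,  0.29358437],
       [-0.2833593 , -0.07685174, -0.95592956]]), 't': array([-572.9064968 ,  -34.53553201,  393.11500448])}
```

View pics/scene0.png

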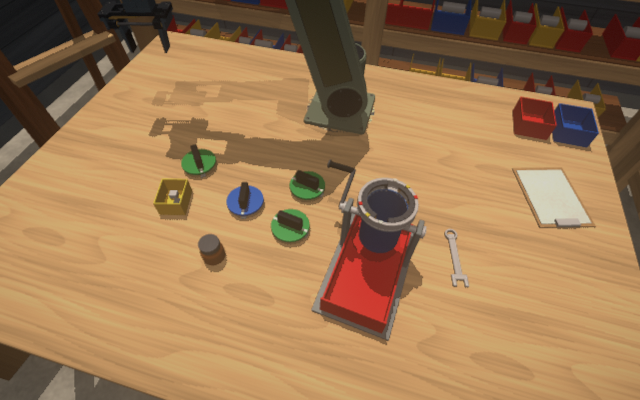

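View pics/top0.png

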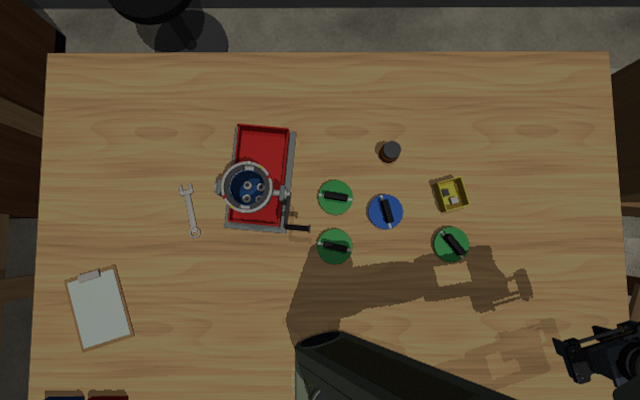

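View pics/wrist0.png

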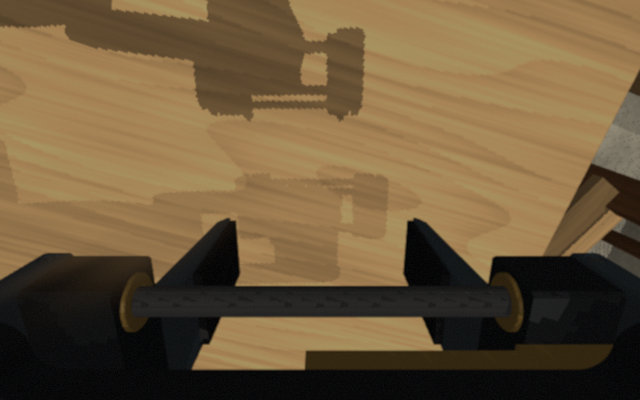

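The top view shows the stand and tray around (260,180), with the crank grip at about (297,228). Of the lid shapes, the green ones are at (335,197), (334,246) and (451,244), and the blue one is at (385,211). The blue one is the lid that's meant. I'll enlarge a crop to confirm.

```bash
cat > h.py <<'E'
import numpy as np, cv2
from workcell import env, grab_frame, camera_params
def ray(p,uv,z):
    d=np.linalg.inv(p["mtx"])@[uv[0],uv[1],1.]; c=-p["R"].T@p["t"]; d=p["R"].T@d
    return c+d*(z-c[2])/d[2]
def proj(p,X):
    q=p["R"]@np.asarray(X,float)+p["t"]; q=p["mtx"]@q; return q[:2]/q[2]
def tri(p1,u1,p2,u2):
    A=[];b=[]
    for p,u in((p1,u1),(p2,u2)):
        d=p["R"].T@np.linalg.inv(p["mtx"])@[u[0],u[1],1.]; d/=np.linalg.norm(d); c=-p["R"].T@p["t"]
        M=np.eye(3)-np.outer(d,d);A.append(M);b.append(M@c)
    return np.linalg.lstsq(np.vstack(A),np.hstack(b),rcond=None)[0]
def crop(im,x,y,w,h,k,name):
    cv2.imwrite("pics/"+name,cv2.resize(im[y:y+h,x:x+w],None,fx=k,fy=k,interpolation=cv2.INTER_CUBIC))
E
python3 - <<'E'
from h import *
t=cv2.imread("pics/top0.png");s=cv2.imread("pics/scene0.png")
crop(t,210,115,200,150,4,"t1.png");crop(s,230,150,200,150,4,"s1.png")
p=camera_params("top")
hsv=cv2.cvtColor(t,cv2.COLOR_BGR2HSV)
# lid blue
m=cv2.inRange(hsv,(105,120,60),(130,255,255));m[:,:350]=0;m[:,420:]=0
c=max(cv2.findContours(m,0,2)[0],key=cv2.contourArea);(e,ax,an)=cv2.fitEllipse(cv2.convexHull(c));print("lid",e,ax,ray(p,e,22))
# handle in lid
k=np.zeros_like(m);cv2.drawContours(k,[cv2.convexHull(c)],-1,255,-1)
d=cv2.inRange(hsv,(0,0,0),(180,255,60))&k
c=max(cv2.findContours(d,0,2)[0],key=cv2.contourArea);r=cv2.minAreaRect(c);b=cv2.boxPoints(r);print("handle",r,[ray(p,q,58)[:2].round(1) for q in b], ray(p,r[0],58))
# red tray
m=cv2.inRange(hsv,(0,150,60),(6,255,255));m[:,:215]=0;m[:,320:]=0;m[260:]=0
c=np.vstack([x for x in cv2.findContours(m,0,2)[0] if cv2.contourArea(x)>30]);r=cv2.minAreaRect(c);b=cv2.boxPoints(r);print("tray",r,b,[ray(p,q,55)[:2].round(1) for q in b])
E
```

```text
lid (380.2373046875, 212.1860809326172) (23.93712615966797, 32.25233840942383) [ 462.82789283 -140.00904501   22.        ]
handle ((382.9056701660156, 211.66981506347656), (22.115049362182617, 2.472489595413208), 74.05460357666016) [array([ 490.5, -130.3]), array([ 492.3, -137. ]), array([ 433.3, -152.4]), array([ 431.5, -145.8])] [ 461.80411816 -141.40863069   58.        ]
tray ((258.302001953125, 174.48019409179688), (52.43846130371094, 98.60818481445312), 5.7105937004089355) [[227.30695 220.93068]
 [237.11884 122.81188]
 [289.29706 128.02971]
 [279.48517 226.1485 ]] [array([439.2, 288.4]), array([716. , 264.3]), array([700.2, 117.2]), array([423.9, 144.5])]
```

View pics/t1.png

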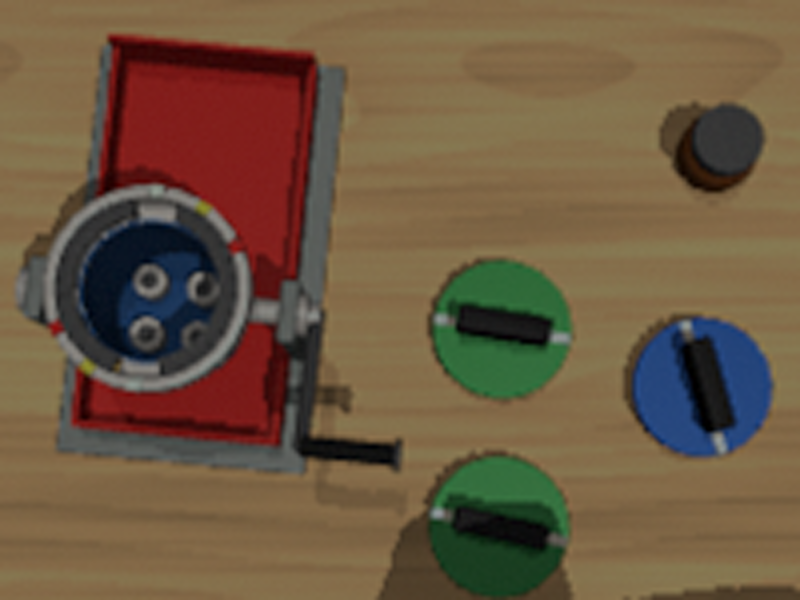

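View pics/s1.png

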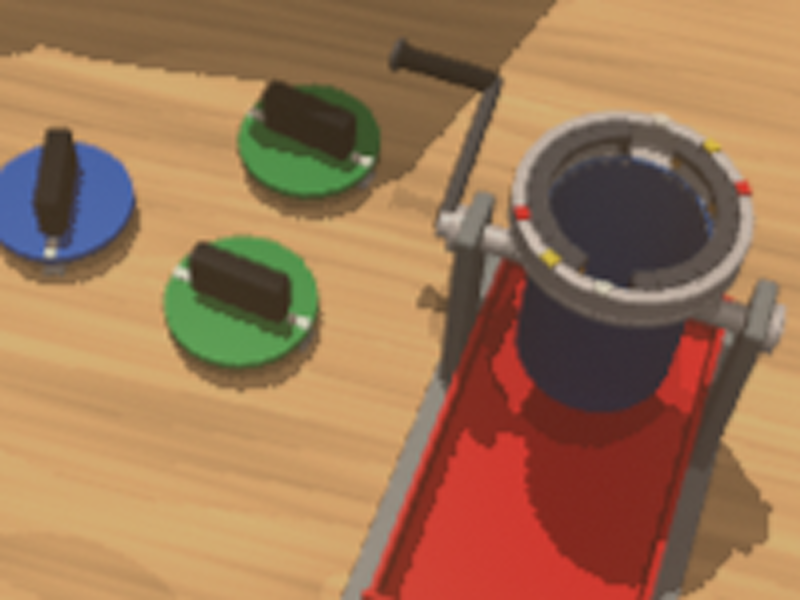

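```bash
cat > stand.py <<'E'
from h import *
t=cv2.imread("pics/top0.png");s=cv2.imread("pics/scene0.png")
P={"top":camera_params("top"),"scene":camera_params("scene")}
def blobs(im,lo,hi,box):
    m=cv2.inRange(cv2.cvtColor(im,cv2.COLOR_BGR2HSV),lo,hi);x,y,w,h=box;k=np.zeros_like(m);k[y:y+h,x:x+w]=m[y:y+h,x:x+w]
    n,l,st,c=cv2.connectedComponentsWithStats(k);return [(st[i,4],c[i].round(1)) for i in range(1,n) if st[i,4]>1]
if __name__=="__main__":
    for n,im,box in(("top",t,(215,155,70,65)),("scene",s,(350,170,80,60))):
        p=P[n]
        for nm,lo,hi in(("y",(20,110,110),(35,255,255)),("r",(0,160,110),(6,255,255)),("r2",(174,150,110),(180,255,255))):
            for a,c in blobs(im,lo,hi,box): 
                print(n,nm,a,c,ray(p,c,215)[:2].round(1))
E
python3 stand.py
```

```text
top y 6 [260.2 166.2] [562.  177.1]
top y 2 [216.5 195.5] [492.2 280.3]
top y 7 [231.4 206.1] [466.7 244.7]
top r 4 [235.  156.5] [585.9 237.5]
top r 512 [269.4 163.9] [567.4 155.1]
top r 30 [283.3 171.9] [547.9 121.9]
top r 6 [223.5 196.5] [489.7 263.7]
top r 432 [260.8 211.9] [452.5 175. ]
top r 12 [228.7 213.5] [449.2 250.8]
top r 2 [278.5 219. ] [435.4 133.2]
scene y 12 [407.3 185.9] [468.9 243. ]
scene y 16 [367.3 214.1] [563.8 175.6]
scene r 7 [415.1 196.3] [492.2 262. ]
scene r 9 [360. 203.] [540.9 156.2]
scene r 11 [353.6 220.1] [585.4 152.5]
scene r 43 [357.7 222. ] [587.5 161.1]
```

The crop confirms it: the blue lid (385,211 in top) is the only blue lid shape on the bench. The collar marks show the yellow and red marks clockwise of the white one. From both views the stand is at (515.5, 210) with yaw −5.35°. Next I'll compute the crank grip and the approach to it.

```bash
cat >> h.py <<'E'
from scipy.spatial.transform import Rotation as Ro
O=np.array([515.5,210.,0.]);Y=-5.35
def S(x,y,z): return O+Ro.from_euler('z',Y,degrees=True).apply([x,y,z])
def crank(t):a=t-1.222;return S(90*np.sin(a),-130,145+90*np.cos(a))
def tool(): 
    s=env.state();return s["ee_pos"],Ro.from_euler('xyz',s["ee_rot"],degrees=True)
def go(X,yaw=None,frm=None):
    "offset in tool axes (mm) to X from measured, and rotvec (tool) to vertical/yaw"
    p,R=tool()
    if frm is not None:p=np.array(frm)
    o=R.inv().apply(np.array(X)-p)
    print("pos",p.round(1),"rot",R.as_euler('xyz',degrees=True).round(1),"offset mm",o.round(1))
    if yaw is not None:
        T=Ro.from_euler('xyz',[180,0,yaw],degrees=True);print(" rotvec",np.degrees((R.inv()*T).as_rotvec()).round(2))
E
python3 - <<'E'
from h import *
c=crank(0);print(c)
for n in("top","scene"):
    print(proj(camera_params(n),c))
go(c+[0,0,64-0],84.65)
E
```

```text
[419.16669532  88.45257202 175.75901754]
[298.09744231 226.29295497]
[340.21819847 166.35489113]
pos [ 155.4 -553.2  185.1] rot [-179.9    0.    15.7] offset mm [ 427.5 -546.5  -53.9]
 rotvec [-7.000e-02 -5.000e-02 -6.896e+01]
```

```bash
python3 -m creep '{"offset":[[0.035,-0.045,-0.011],[0.035,-0.045,-0.011],[0.036,-0.046,-0.011],[0.036,-0.046,-0.011],[0.036,-0.046,-0.010]],"rotation":[[0,0,0],[0,0,0],[0,0,0],[0,0,0],[0,0,0]]}' 0 20
python3 -m creep '{"offset":[[0.036,-0.046,0],[0.036,-0.046,0],[0.036,-0.046,0],[0.036,-0.046,0],[0.036,-0.046,0]],"rotation":[[0,0,0],[0,0,0],[0,0,0],[0,0,0],[0,0,0]]}'
python3 -m creep '{"offset":[[0.036,-0.045,0],[0.0345,-0.0435,0],[0,0,0],[0,0,0],[0,0,0]],"rotation":[[0,0,0],[0,0,0],[0,0,-10],[0,0,-10],[0,0,-10]]}'
python3 -m creep '{"offset":[[0,0,0],[0,0,0],[0,0,0],[0,0,0],[0,0,0]],"rotation":[[0,0,-10],[0,0,-10],[0,0,-10],[0,0,-9],[0,0,0]]}'
python3 -c "
from h import *
go(crank(0)+[0,0,-18.8],84.65)"
```

```text
time_s: 0.78
ee_pos: [265.5, -284.1, 240.0]
ee_rot: [180.0, -0.0, 15.6]
force: [1.0, 0.1, -0.2]
gripper_width: 91.1
time_s: 1.4
ee_pos: [376.6, -14.0, 239.8]
ee_rot: [180.0, -0.0, 15.7]
force: [0.9, -1.0, -0.4]
gripper_width: 91.2
time_s: 2.02
ee_pos: [420.0, 88.7, 239.4]
ee_rot: [-180.0, 0.0, 46.1]
force: [-0.8, -0.3, 0.0]
gripper_width: 91.3
time_s: 2.65
ee_pos: [420.0, 88.4, 239.5]
ee_rot: [-180.0, 0.0, 84.6]
force: [0.4, 0.8, 0.4]
gripper_width: 91.0
pos [420.   88.4 239.5] rot [-180.     0.    84.6] offset mm [ 0.  -0.8 82.6]
 rotvec [-0.03  0.02 -0.07]
```

```bash
python3 -m creep '{"offset":[[0,-0.001,0.041],[0,0,0.041],[0,0,0]],"rotation":[[0,0,0],[0,0,0],[0,0,0]]}'
python3 - <<'E'
from h import *
a=grab_frame("wrist")[:,:,::-1];b=grab_frame("scene")[:,:,::-1]
crop(np.ascontiguousarray(a),0,0,640,400,1,"w2.png");crop(np.ascontiguousarray(b),250,60,200,150,4,"s2.png")
E
```

```text
time_s: 3.02
ee_pos: [416.8, 88.0, 155.5]
ee_rot: [-179.6, 0.1, 84.6]
force: [-0.0, -0.5, 0.9]
gripper_width: 91.5
```

View pics/w2.png

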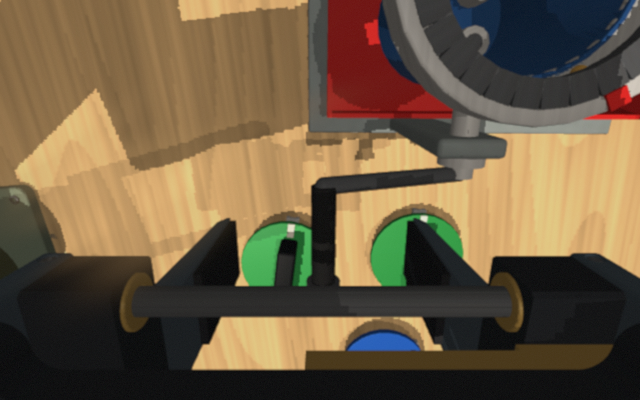

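View pics/s2.png

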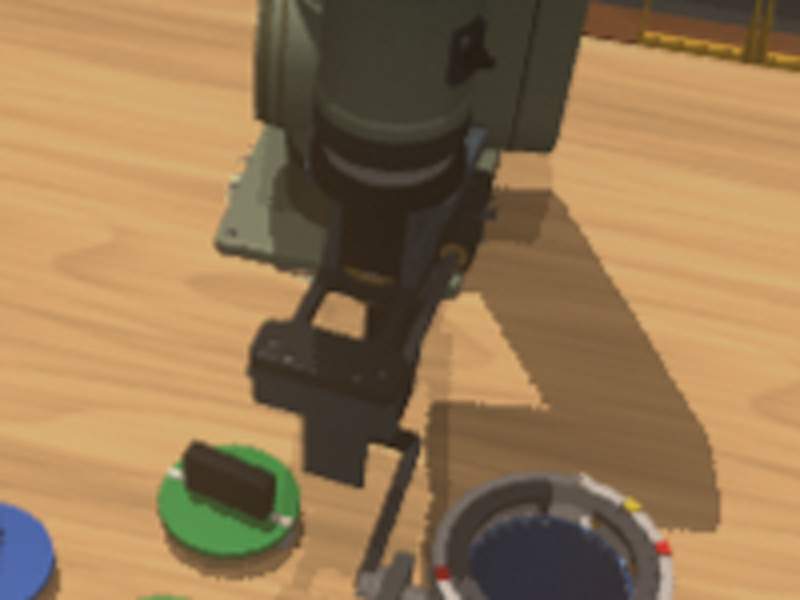

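The fingers straddle the grip, which sits at col 322 between them. I'll close on it.

```bash
python3 -m creep '{"offset":[[0,0.001,-0.0005],[0,0,0],[0,0,0],[0,0,0],[0,0,0]],"rotation":[[0,0,0],[0,0,0],[0,0,0],[0,0,0],[0,0,0]]}' 1 20
python3 - <<'E'
import numpy as np
a=np.linspace(0,2.4,21)-1.222
x=90*np.sin(a);z=90*np.cos(a)
for i in range(20): print((i+1),round(x[i+1]-x[i],1),round(-(z[i+1]-z[i]),1))
from h import *
go(crank(0)+[0,0,-18.8])
E
```

```text
time_s: 3.75
ee_pos: [420.2, 88.4, 158.3]
ee_rot: [180.0, 0.0, 84.7]
force: [0.7, 0.2, 0.3]
gripper_width: 44.3
1 4.3 -9.9
2 5.4 -9.3
3 6.5 -8.6
4 7.5 -7.8
5 8.4 -6.8
6 9.1 -5.8
7 9.8 -4.6
8 10.2 -3.4
9 10.6 -2.2
10 10.8 -0.9
11 10.8 0.4
12 10.7 1.7
13 10.4 3.0
14 9.9 4.2
15 9.4 5.3
16 8.7 6.4
17 7.8 7.4
18 6.9 8.3
19 5.8 9.1
20 4.7 9.7
pos [420.2  88.4 158.3] rot [180.    0.   84.7] offset mm [-0.1 -1.1  1.3]
```

```bash
python3 -m creep '{"offset":[[0,-0.001,0.001],[0,0,0],[0,0,0],[0,0,0],[0,0,0]],"rotation":[[0,0,0],[0,0,0],[0,0,0],[0,0,0],[0,0,0]]}' 1 20
python3 -m creep '{"offset":[[0,0,0],[0,0,0]],"rotation":[[0,0,0],[0,0,0]]}' 1 20
```

```text
time_s: 4.38
ee_pos: [419.3, 88.5, 157.2]
ee_rot: [180.0, 0.0, 84.7]
force: [-0.3, -0.2, -0.4]
gripper_width: 0.7
time_s: 4.62
ee_pos: [419.3, 88.5, 157.2]
ee_rot: [180.0, 0.0, 84.7]
force: [0.2, 0.0, 0.2]
gripper_width: 0.6
```

The fingers shut to 0.6 mm, so they missed the grip. I'll look.

Run:
```python
from h import *
a=grab_frame("wrist")[:,:,::-1];b=grab_frame("scene")[:,:,::-1];c=grab_frame("top")[:,:,::-1]
crop(np.ascontiguousarray(a),120,100,400,300,2,"w3.png");crop(np.ascontiguousarray(b),280,100,160,120,5,"s3.png")
crop(np.ascontiguousarray(c),210,150,160,120,5,"t3.png")
```

```text
(no output)
```

View pics/w3.png

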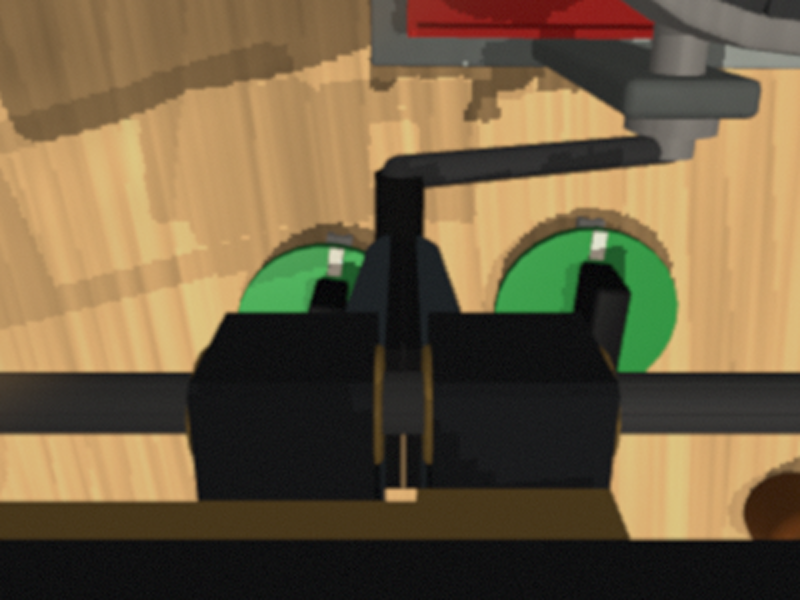

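View pics/s3.png

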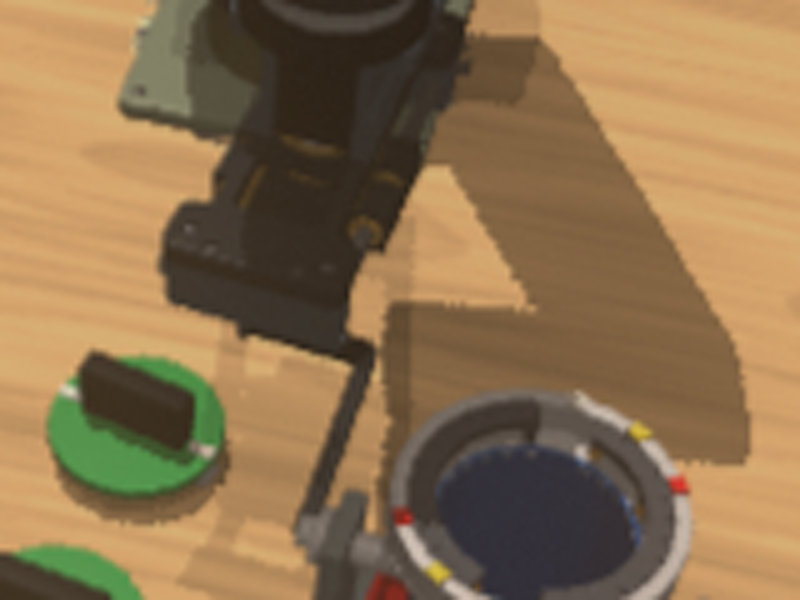

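View pics/t3.png

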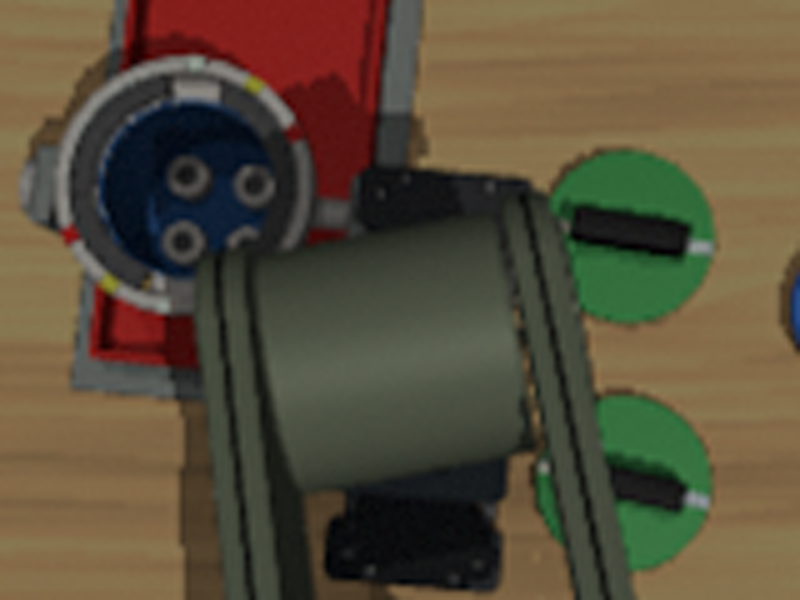

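Run:
```python
from h import *
p=camera_params("wrist");P_,R=tool();print(env.state()["gripper_width"])
for x in(-16,16):
  for z in(0,-18.8,-60):
    for w in (0.6,14):
        print(x,z,w,[ (proj(p,P_+R.apply([x,s*(w/2+13.5),z]))*2-[240,200]).round() for s in(-1,1)],[ (proj(p,P_+R.apply([x,s*(w/2),z]))*2-[240,200]).round() for s in(-1,1)])
g=crank(0)
for y in(-103,-130,-156): print((proj(p,S(-84.6,y,175.8))*2-[240,200]).round())
```

```text
0.40792919441622355
-16 0 0.6 [array([365., 302.]), array([451., 302.])] [array([407., 302.]), array([409., 302.])]
-16 0 14 [array([344., 302.]), array([471., 302.])] [array([386., 302.]), array([429., 302.])]
-16 -18.8 0.6 [array([361., 331.]), array([455., 331.])] [array([407., 331.]), array([409., 331.])]
-16 -18.8 14 [array([338., 331.]), array([478., 331.])] [array([384., 331.]), array([432., 331.])]
-16 -60 0.6 [array([351., 417.]), array([467., 417.])] [array([408., 417.]), array([411., 417.])]
-16 -60 14 [array([323., 417.]), array([496., 417.])] [array([380., 417.]), array([439., 417.])]
16 0 0.6 [array([363., 208.]), array([453., 208.])] [array([407., 208.]), array([409., 208.])]
16 0 14 [array([341., 208.]), array([475., 208.])] [array([385., 208.]), array([431., 208.])]
16 -18.8 0.6 [array([359., 229.]), array([457., 229.])] [array([407., 229.]), array([409., 229.])]
16 -18.8 14 [array([335., 229.]), array([481., 229.])] [array([383., 229.]), array([433., 229.])]
16 -60 0.6 [array([348., 294.]), array([471., 294.])] [array([408., 294.]), array([411., 294.])]
16 -60 14 [array([318., 294.]), array([501., 294.])] [array([378., 294.]), array([441., 294.])]
[408. 192.]
[408. 281.]
[408. 361.]
```

```bash
python3 - <<'E'
from h import *
a,b=camera_params("top"),camera_params("scene")
for u,v in(((309.5,228.5),(330,163.5)),((285.75,227),(354.25,170))):
    X=tri(a,u,b,v);print(X, proj(a,X)-u, Ro.from_euler('z',-Y,degrees=True).apply(X-O))
E
cat > /dev/null; python3 -m creep '{"offset":[[0,0,0],[0,0,0],[0,0,0]],"rotation":[[0,0,0],[0,0,0],[0,0,0]]}' 0
python3 - <<'E'
from h import *
a=grab_frame("wrist")[:,:,::-1]
crop(np.ascontiguousarray(a),120,100,400,300,2,"w4.png")
E
```

```text
[413.46909002  61.47776531 171.51073002] [-0.39146761  0.08653739] [ -87.73829699 -157.38853843  171.51073002]
[417.52191307 120.53891461 171.3878934 ] [-0.58974242  0.10721816] [-89.20996041 -98.20679346 171.3878934 ]
time_s: 5.15
ee_pos: [419.3, 88.5, 157.2]
ee_rot: [180.0, 0.0, 84.7]
force: [-0.7, -0.4, 0.1]
gripper_width: 27.9
```

View pics/w4.png

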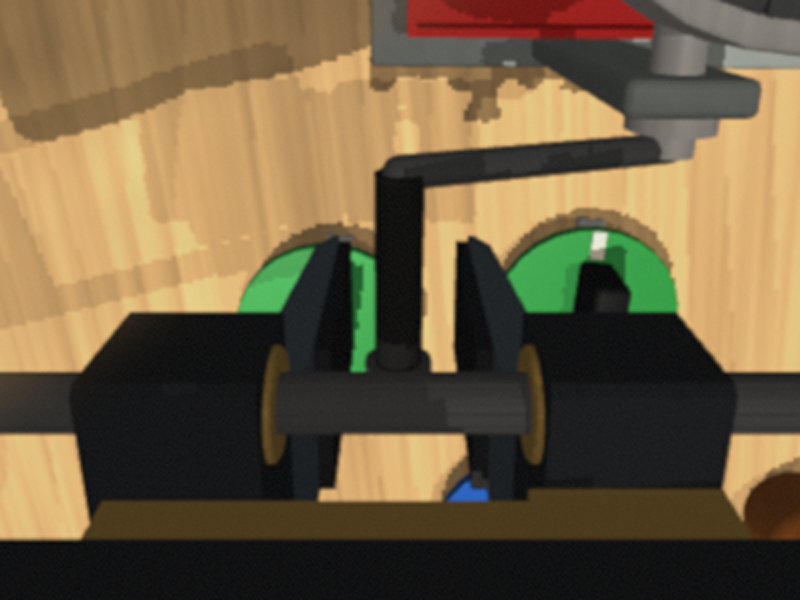

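```bash
python3 -m creep '{"offset":[[0,0,0],[0,0,0],[0,0,0],[0,0,0],[0,0,0]],"rotation":[[0,0,0],[0,0,0],[0,0,0],[0,0,0],[0,0,0]]}' 1 20
python3 - <<'E'
from h import *
print(env.state()["torque"],env.state()["gripper_width"])
a=np.ascontiguousarray(grab_frame("wrist")[:,:,::-1])
a=np.clip(255*(a/255.)**0.45,0,255).astype(np.uint8)
crop(a,270,180,100,75,8,"w5.png")
E
```

```text
time_s: 5.82
ee_pos: [419.3, 88.5, 157.2]
ee_rot: [180.0, 0.0, 84.7]
force: [-0.3, 0.2, 0.4]
gripper_width: 0.5
[-0.04595167 -0.06868208 -0.01872045] 0.4854775431219784
```

View pics/w5.png

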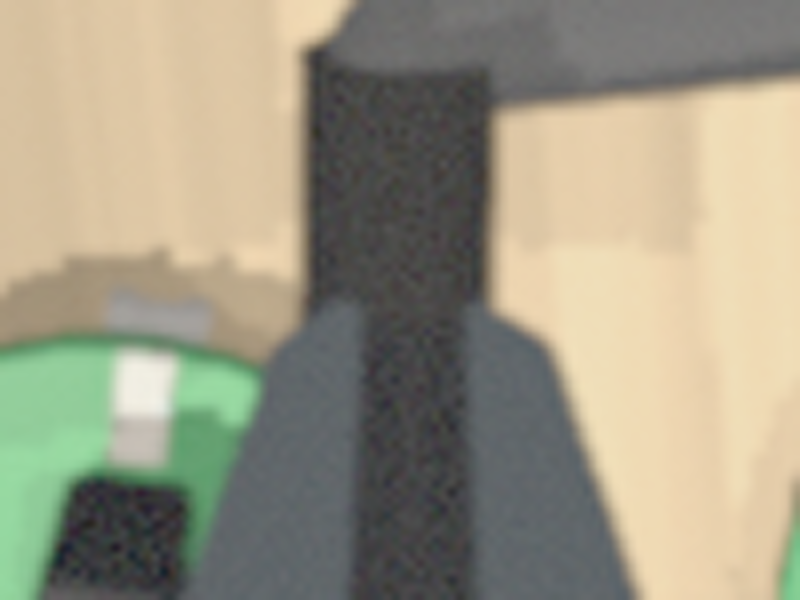

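Run:
```python
from h import *
p=camera_params("scene")
R=Ro.from_euler('xyz',[180,0,84.6],degrees=True)
for dz in(0,-20):
  for y in (45.5,59):
    for x in(-16,16): print(dz,y,x,((proj(p,np.array([416.8,88,155.5])+R.apply([x,y,dz]))-[250,60])*4).round())
b=np.ascontiguousarray(grab_frame("scene")[:,:,::-1])
b=np.clip(255*(b/255.)**0.45,0,255).astype(np.uint8)
crop(b,300,130,80,60,10,"s5.png")
q=(proj(p,[419.3,88.5,157.2])-[300,130])*10;print("tcp",q)
for x in(-16,16): print(((proj(p,np.array([419.3,88.5,157.2])+R.apply([x,13.5,0]))-[300,130])*10).round())
for y in(-103,-130,-157):print(((proj(p,S(-84.6,y,175.8))-[300,130])*10).round())
```

```text
0 45.5 -16 [308. 492.]
0 45.5 16 [360. 508.]
0 59 -16 [299. 509.]
0 59 16 [352. 525.]
-20 45.5 -16 [309. 470.]
-20 45.5 16 [362. 486.]
-20 59 -16 [301. 487.]
-20 59 16 [354. 503.]
tcp [397.22037998 416.6636763 ]
[315. 438.]
[443. 476.]
[512. 395.]
[402. 363.]
[294. 332.]
```

View pics/s5.png

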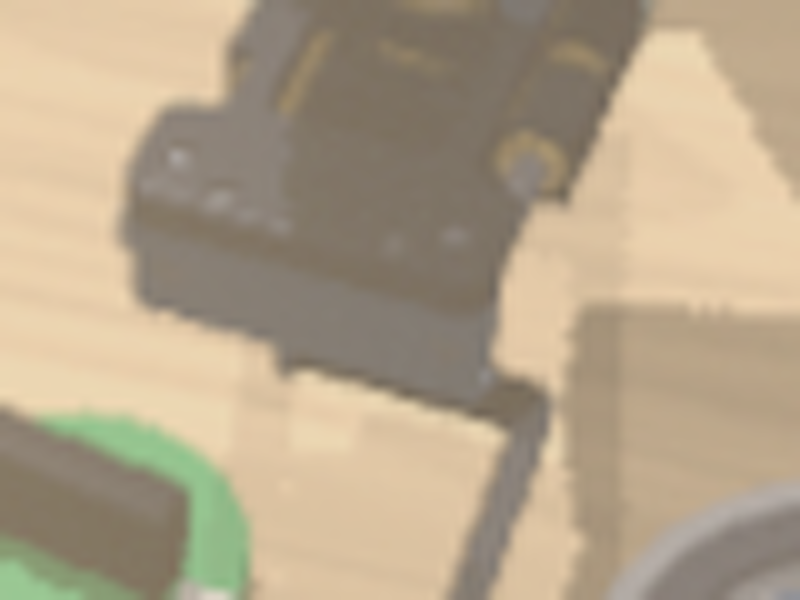

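The pictures contradict the reported TCP. In the wrist and scene views the fingertips end about 22–25 mm above it, so the jaws shut just above the bar. I'll open them, go 24 mm lower and check.

```bash
python3 -m creep '{"offset":[[0,0,-0.005],[0,0,0],[0,0,0],[0,0,0],[0,0,0]],"rotation":[[0,0,0],[0,0,0],[0,0,0],[0,0,0],[0,0,0]]}' 0.4 20
python3 -m creep '{"offset":[[0,0,0.010],[0,0,0.010],[0,0,0.009],[0,0,0]],"rotation":[[0,0,0],[0,0,0],[0,0,0],[0,0,0]]}' 0.4 20
python3 - <<'E'
from h import *
b=np.ascontiguousarray(grab_frame("scene")[:,:,::-1])
b=np.clip(255*(b/255.)**0.45,0,255).astype(np.uint8)
crop(b,300,130,80,60,10,"s6.png")
a=np.ascontiguousarray(grab_frame("wrist")[:,:,::-1])
a=np.clip(255*(a/255.)**0.45,0,255).astype(np.uint8)
crop(a,220,150,200,150,4,"w6.png")
E
```

```text
time_s: 6.55
ee_pos: [419.2, 88.5, 162.2]
ee_rot: [-180.0, 0.0, 84.7]
force: [-0.8, 0.1, -0.5]
gripper_width: 47.2
time_s: 7.05
ee_pos: [418.5, 88.4, 132.2]
ee_rot: [-179.9, 0.0, 84.7]
force: [-0.8, -0.3, 0.6]
gripper_width: 54.8
```

View pics/s6.png

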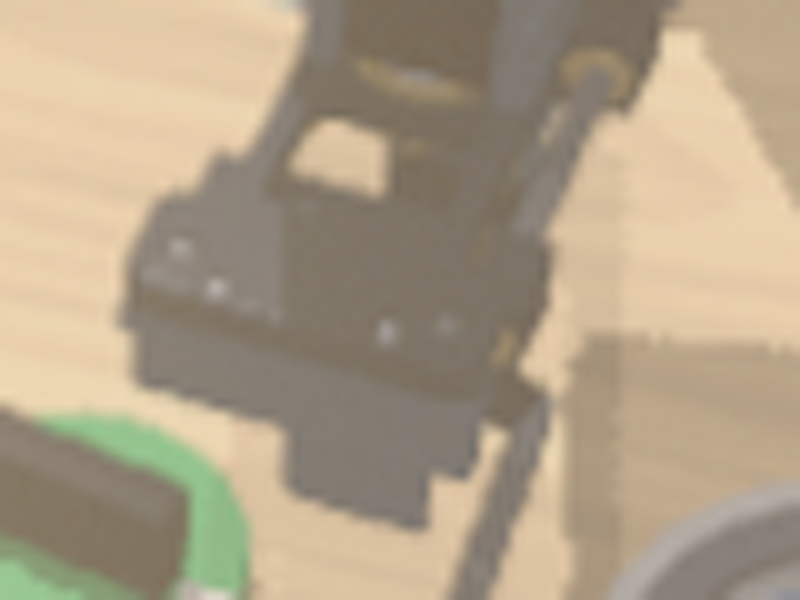

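View pics/w6.png

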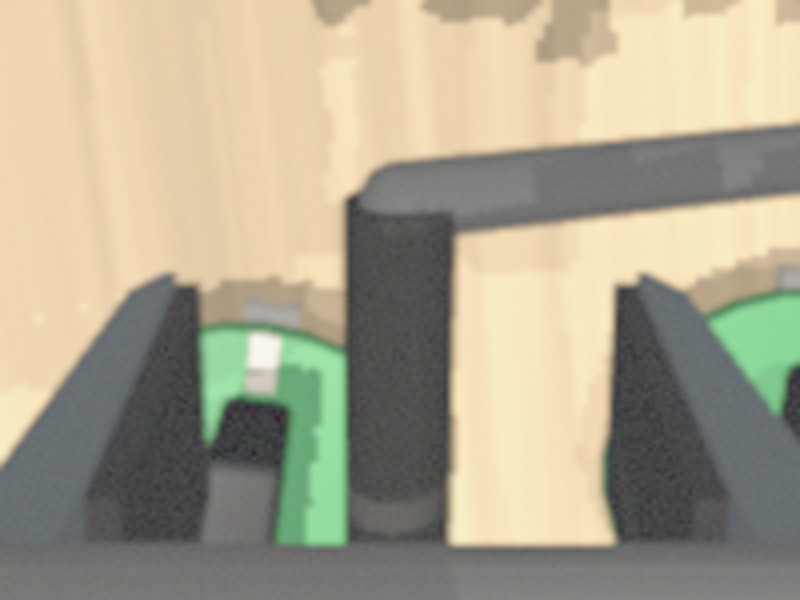

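```bash
python3 -m creep '{"offset":[[0,0,0],[0,0,0],[0,0,0],[0,0,0],[0,0,0]],"rotation":[[0,0,0],[0,0,0],[0,0,0],[0,0,0],[0,0,0]]}' 1 20
python3 - <<'E'
from h import *
p=camera_params("scene");P_,R=tool()
for z in(0,-20,-25): print(z,[((proj(p,P_+R.apply([x,41,z]))-[300,130])*10).round() for x in(-16,16)],[((proj(p,P_+R.apply([x,28,z]))-[300,130])*10).round() for x in(-16,16)])
E
```

```text
time_s: 7.78
ee_pos: [417.9, 88.6, 133.2]
ee_rot: [-179.8, 0.0, 84.7]
force: [-3.4, 1.1, 3.4]
gripper_width: 13.6
0 [array([273., 582.]), array([401., 621.])] [array([292., 542.]), array([418., 581.])]
-20 [array([276., 528.]), array([406., 567.])] [array([295., 489.]), array([424., 527.])]
-25 [array([277., 514.]), array([407., 554.])] [array([296., 475.]), array([425., 513.])]
```

Gripped now: the opening reads 13.6 mm, which matches the 14 mm bar. I'll swing it over along the arc.

```bash
python3 -m creep '{"offset":[[0,0.0043,-0.0099],[0,0.0054,-0.0093],[0,0.0065,-0.0086],[0,0.0075,-0.0078],[0,0.0084,-0.0068]],"rotation":[[0,0,0],[0,0,0],[0,0,0],[0,0,0],[0,0,0]]}' 1 25
python3 -m creep '{"offset":[[0,0.0091,-0.0058],[0,0.0098,-0.0046],[0,0.0102,-0.0034],[0,0.0106,-0.0022],[0,0.0108,-0.0009]],"rotation":[[0,0,0],[0,0,0],[0,0,0],[0,0,0],[0,0,0]]}'
python3 - <<'E'
from h import *
b=np.ascontiguousarray(grab_frame("scene")[:,:,::-1])
crop(b,280,100,200,150,4,"s7.png")
E
```

```text
time_s: 8.4
ee_pos: [445.3, 85.8, 175.7]
ee_rot: [-179.2, 0.0, 84.7]
force: [-15.4, 3.7, 8.0]
gripper_width: 13.2
time_s: 9.02
ee_pos: [499.9, 80.2, 194.1]
ee_rot: [-179.8, 0.1, 84.7]
force: [-8.0, -0.7, 2.8]
gripper_width: 13.6
```

View pics/s7.png

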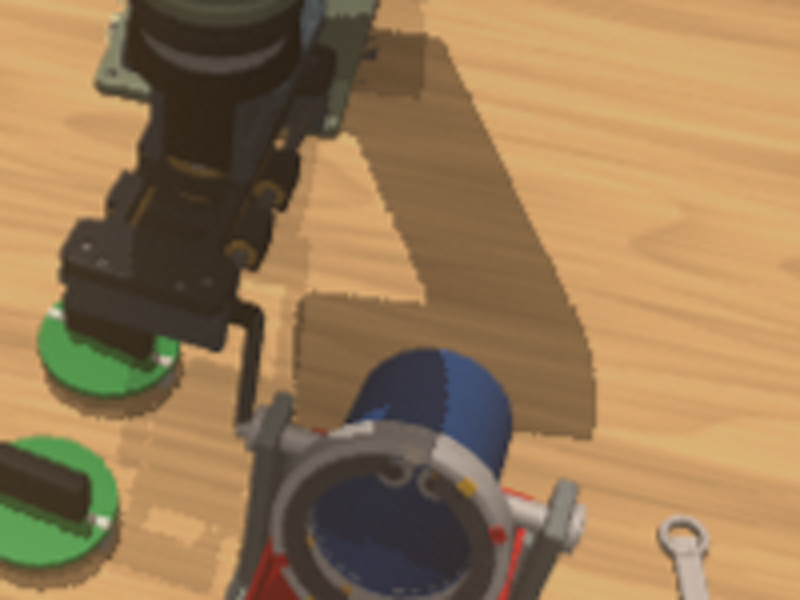

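The barrel is tilting and the grip is holding. I'll continue over the top.

```bash
python3 -m creep '{"offset":[[0,0.0108,0.0004],[0,0.0107,0.0017],[0,0.0104,0.0030],[0,0.0099,0.0042],[0,0.0094,0.0053]],"rotation":[[0,0,0],[0,0,0],[0,0,0],[0,0,0],[0,0,0]]}'
python3 -m creep '{"offset":[[0,0.0087,0.0064],[0,0.0078,0.0074],[0,0.0069,0.0083],[0,0.0058,0.0091],[0,0.0047,0.0097]],"rotation":[[0,0,0],[0,0,0],[0,0,0],[0,0,0],[0,0,0]]}'
python3 -m creep '{"offset":[[0,0,0],[0,0,0],[0,0,0]],"rotation":[[0,0,0],[0,0,0],[0,0,0]]}'
python3 - <<'E'
from h import *
b=np.ascontiguousarray(grab_frame("scene")[:,:,::-1]);crop(b,280,170,200,150,4,"s8.png")
b=np.ascontiguousarray(grab_frame("top")[:,:,::-1]);crop(b,210,105,160,120,5,"t8.png")
E
```

```text
time_s: 9.7
ee_pos: [551.6, 74.9, 179.1]
ee_rot: [-179.9, 0.1, 84.7]
force: [-5.2, -1.8, 4.0]
gripper_width: 13.5
time_s: 10.32
ee_pos: [585.0, 71.6, 137.9]
ee_rot: [-179.8, 0.2, 84.7]
force: [-7.2, -2.4, 4.4]
gripper_width: 13.1
time_s: 10.7
ee_pos: [585.6, 71.6, 136.7]
ee_rot: [-179.9, 0.2, 84.7]
force: [-2.9, -3.4, -3.5]
gripper_width: 13.5
```

View pics/s8.png

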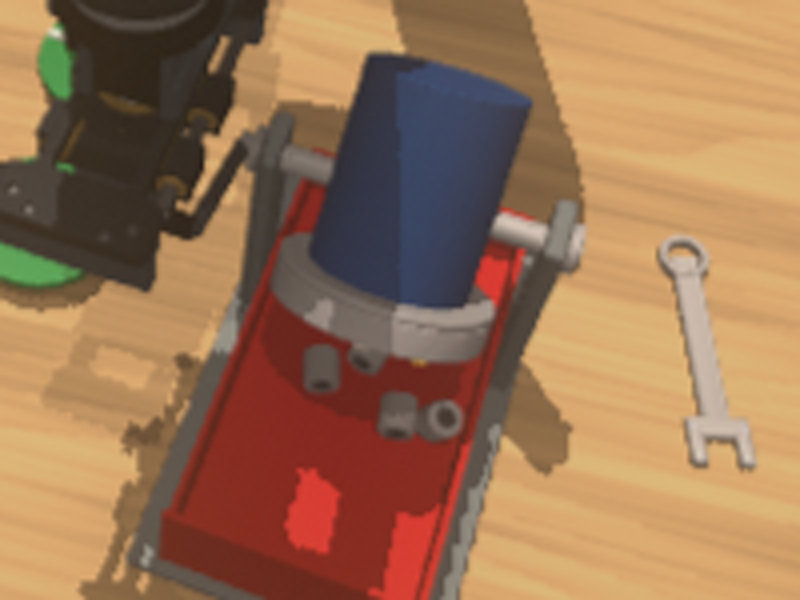

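View pics/t8.png

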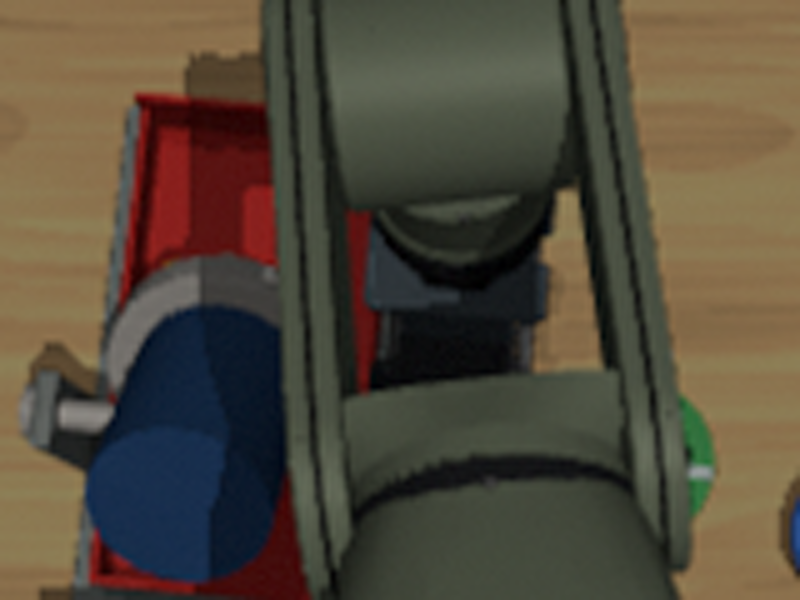

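All four spacers are on the tray floor, in the scene crop at (320,370), (365,358), (398,415) and (441,420). I'll wait briefly, then swing the barrel back along the arc.

```bash
python3 -m creep '{"offset":[[0,0,0],[0,0,0],[0,0,0],[0,0,0]],"rotation":[[0,0,0],[0,0,0],[0,0,0],[0,0,0]]}'
python3 - <<'E'
from h import *
b=np.ascontiguousarray(grab_frame("scene")[:,:,::-1]);crop(b,330,230,80,60,10,"s9.png")
E
```

```text
time_s: 11.3
ee_pos: [585.6, 71.5, 136.7]
ee_rot: [-179.9, 0.2, 84.7]
force: [-2.9, -3.8, -4.4]
gripper_width: 13.1
```

View pics/s9.png

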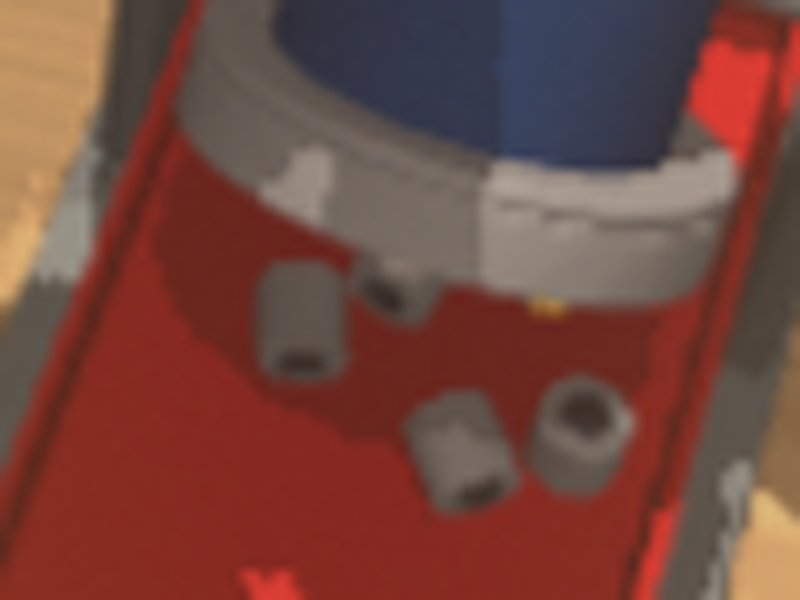

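```bash
python3 -m creep '{"offset":[[0,-0.0047,-0.0097],[0,-0.0058,-0.0091],[0,-0.0069,-0.0083],[0,-0.0078,-0.0074],[0,-0.0087,-0.0064]],"rotation":[[0,0,0],[0,0,0],[0,0,0],[0,0,0],[0,0,0]]}'
python3 -m creep '{"offset":[[0,-0.0094,-0.0053],[0,-0.0099,-0.0042],[0,-0.0104,-0.0030],[0,-0.0107,-0.0017],[0,-0.0108,-0.0004]],"rotation":[[0,0,0],[0,0,0],[0,0,0],[0,0,0],[0,0,0]]}'
python3 -m creep '{"offset":[[0,-0.0108,0.0009],[0,-0.0106,0.0022],[0,-0.0102,0.0034],[0,-0.0098,0.0046],[0,-0.0091,0.0058]],"rotation":[[0,0,0],[0,0,0],[0,0,0],[0,0,0],[0,0,0]]}'
python3 -m creep '{"offset":[[0,-0.0084,0.0068],[0,-0.0075,0.0078],[0,-0.0065,0.0086],[0,-0.0054,0.0093],[0,-0.0043,0.0099]],"rotation":[[0,0,0],[0,0,0],[0,0,0],[0,0,0],[0,0,0]]}'
python3 -m creep '{"offset":[[0,0,0.002],[0,0,0],[0,0,0]],"rotation":[[0,0,0],[0,0,0],[0,0,0]]}'
python3 - <<'E'
from h import *
b=np.ascontiguousarray(grab_frame("scene")[:,:,::-1]);crop(b,280,150,200,150,4,"s10.png");cv2.imwrite("pics/s10f.png",b)
b=np.ascontiguousarray(grab_frame("top")[:,:,::-1]);crop(b,210,115,200,150,4,"t10.png");cv2.imwrite("pics/t10f.png",b)
E
```

```text
time_s: 11.98
ee_pos: [556.1, 74.7, 179.7]
ee_rot: [179.4, 0.1, 84.7]
force: [5.6, -5.7, -4.9]
gripper_width: 13.4
time_s: 12.6
ee_pos: [510.5, 79.6, 199.0]
ee_rot: [178.6, -0.0, 84.7]
force: [7.7, -6.9, 10.2]
gripper_width: 13.5
time_s: 13.22
ee_pos: [455.5, 85.1, 181.2]
ee_rot: [179.2, -0.1, 84.7]
force: [-1.9, -5.4, 13.1]
gripper_width: 13.3
time_s: 13.85
ee_pos: [420.1, 88.6, 136.0]
ee_rot: [179.7, -0.0, 84.7]
force: [-5.5, -3.8, 9.0]
gripper_width: 13.3
time_s: 14.22
ee_pos: [418.9, 88.8, 133.3]
ee_rot: [179.9, -0.0, 84.7]
force: [-5.7, -2.7, 5.4]
gripper_width: 13.4
```

View pics/s10.png

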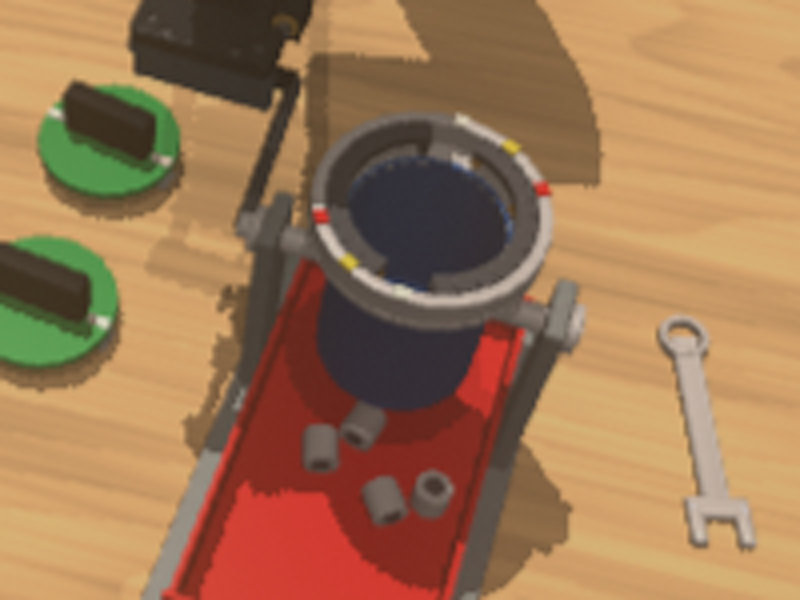

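View pics/t10.png

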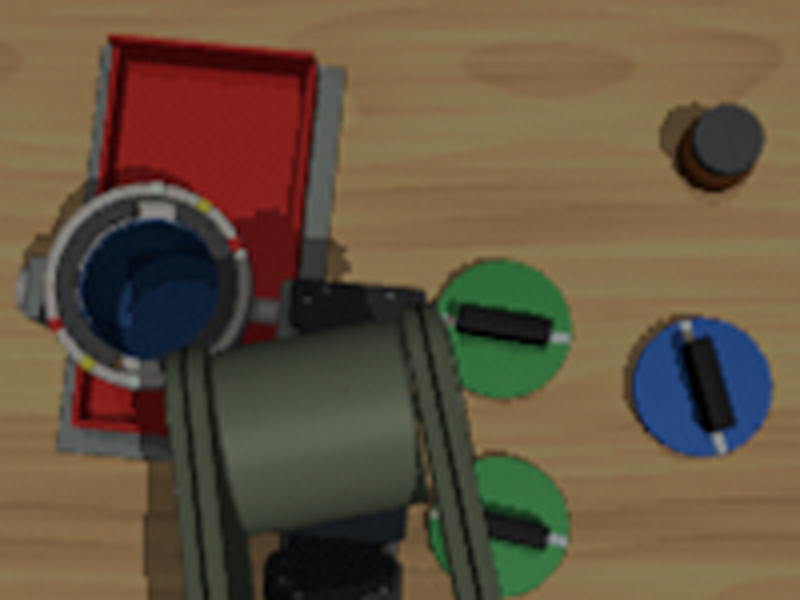

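Run:
```python
from h import *
from stand import blobs
for f,box in(("pics/s10f.png",(350,170,80,60)),("pics/t10f.png",(215,155,70,65))):
    im=cv2.imread(f)
    n="scene" if "s10" in f else "top"
    for lo,hi in(((20,110,110),(35,255,255)),((0,160,110),(6,255,255))):
        for a,c in blobs(im,lo,hi,box):
            if a<20: print(n,a,c,ray(camera_params(n),c,215)[:2].round(1))
```

```text
scene 13 [407.4 186.4] [470.2 243.4]
scene 15 [366.8 215.2] [566.7 175.2]
scene 9 [415. 197.] [494.1 262. ]
scene 10 [359.8 203.9] [543.2 156.2]
scene 11 [353.6 220.1] [585.4 152.5]
top 2 [221.5 161. ] [575.1 269.6]
top 8 [260.5 166. ] [562.5 176.4]
top 7 [231.4 205.1] [469.1 244.7]
top 4 [235.  156.5] [585.9 237.5]
top 15 [283.9 165.6] [563.1 120.4]
top 5 [268.6 175.2] [540.1 156.9]
top 5 [223.4 195.8] [491.4 263.9]
top 13 [228.7 213. ] [450.4 250.8]
```

The mouth is still about 2 mm toward +x, roughly 0.03 rad. I'll press the crank a bit further to the stop.

```bash
python3 -m creep '{"offset":[[0,-0.001,0.002],[0,-0.001,0.002],[0,0,0.002],[0,0,0]],"rotation":[[0,0,0],[0,0,0],[0,0,0],[0,0,0]]}'
python3 - <<'E'
from h import *
from stand import blobs
im=grab_frame("scene")[:,:,::-1].copy()
for a,c in blobs(im,(20,110,110),(35,255,255),(350,170,80,60)): print(a,c,ray(camera_params("scene"),c,215)[:2].round(1))
E
```

```text
time_s: 14.82
ee_pos: [418.4, 88.8, 130.7]
ee_rot: [179.7, -0.1, 84.7]
force: [-10.8, -5.0, 27.6]
gripper_width: 13.6
15 [407.6 186. ] [469.  243.7]
15 [367.3 214. ] [563.5 175.6]
```

It's back at the stop, and the marks match the start picture. I'll release and rise.

```bash
python3 -m creep '{"offset":[[0,0.001,-0.003],[0,0,0],[0,0,0],[0,0,0]],"rotation":[[0,0,0],[0,0,0],[0,0,0],[0,0,0]]}' 0.3
python3 -m creep '{"offset":[[0,0,0],[0,0,-0.035],[0,0,-0.05],[0,0,-0.05],[0,0,0]],"rotation":[[0,0,0],[0,0,0],[0,0,0],[0,0,0],[0,0,0]]}' 0.3
python3 - <<'E'
from h import *
from stand import blobs
im=grab_frame("scene")[:,:,::-1].copy()
for a,c in blobs(im,(20,110,110),(35,255,255),(350,170,80,60)): print(a,c,ray(camera_params("scene"),c,215)[:2].round(1))
go([462.3,-140.7,260],-165.4)
E
```

```text
time_s: 15.38
ee_pos: [418.3, 88.7, 128.0]
ee_rot: [-180.0, -0.0, 84.7]
force: [-0.5, -0.1, 0.4]
gripper_width: 50.6
time_s: 16.0
ee_pos: [420.7, 89.1, 266.8]
ee_rot: [179.5, -0.1, 84.7]
force: [0.7, 0.5, -0.4]
gripper_width: 63.9
13 [407.3 186.1] [469.5 243.1]
pos [419.1  88.8 264.4] rot [179.8  -0.   84.7] offset mm [-224.5   64.2    4.4]
 rotvec [   0.17    0.15 -109.92]
```

```bash
python3 -m creep '{"offset":[[-0.056,0.016,0],[-0.056,0.016,0],[-0.056,0.016,0],[-0.056,0.016,0],[0,0,0]],"rotation":[[0,0,0],[0,0,0],[0,0,0],[0,0,0],[0,0,-10]]}'
python3 -m creep '{"offset":[[0,0,0],[0,0,0],[0,0,0],[0,0,0],[0,0,0]],"rotation":[[0,0,-10],[0,0,-10],[0,0,-10],[0,0,-10],[0,0,-10]]}'
python3 -m creep '{"offset":[[0,0,0],[0,0,0],[0,0,0],[0,0,0],[0,0,0]],"rotation":[[0,0,-10],[0,0,-10],[0,0,-10],[0,0,-10],[0,0,-10]]}'
python3 -m creep '{"offset":[[0,0,0],[0,0,0]],"rotation":[[0,0,0],[0,0,0]]}'
python3 - <<'E'
from h import *
p=camera_params("wrist");w=grab_frame("wrist")[:,:,::-1].copy();cv2.imwrite("pics/w11.png",w)
t=grab_frame("top")[:,:,::-1].copy();cv2.imwrite("pics/t11f.png",t)
np.savez("w11.npz",**p)
go([462.3,-140.7,260],-165.4)
E
```

```text
time_s: 16.68
ee_pos: [460.6, -143.7, 260.6]
ee_rot: [-179.8, -0.0, 94.6]
force: [0.1, 1.1, -0.3]
gripper_width: 64.1
time_s: 17.3
ee_pos: [460.3, -140.0, 261.1]
ee_rot: [-179.9, -0.2, 145.0]
force: [-0.1, 0.2, 0.0]
gripper_width: 64.0
time_s: 17.92
ee_pos: [460.3, -140.0, 261.1]
ee_rot: [179.9, -0.2, -165.0]
force: [1.0, -0.0, 0.2]
gripper_width: 64.0
time_s: 18.18
ee_pos: [460.8, -140.2, 262.2]
ee_rot: [179.9, -0.1, -165.5]
force: [0.3, 0.5, 0.1]
gripper_width: 63.7
pos [ 461.  -140.3  262.7] rot [ 180.    -0.  -165.4] offset mm [-1.1 -0.7  2.7]
 rotvec [ 0.03 -0.05  0.  ]
```

View pics/w11.png

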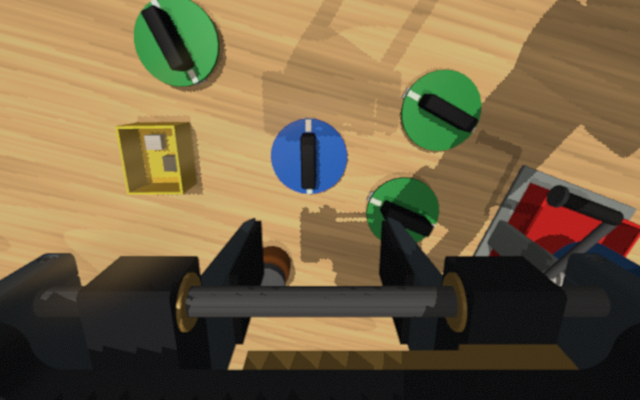

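Run:
```python
from h import *
def lid(im,p,box,n):
    hsv=cv2.cvtColor(im,cv2.COLOR_BGR2HSV);x,y,w,h=box
    m=cv2.inRange(hsv,(105,120,60),(130,255,255));k=np.zeros_like(m);k[y:y+h,x:x+w]=m[y:y+h,x:x+w]
    c=np.vstack([q for q in cv2.findContours(k,0,2)[0] if cv2.contourArea(q)>20]);hull=cv2.convexHull(c)
    pts=np.array([ray(p,q[0],20) for q in hull])[:,:2].astype(np.float32)
    (cc,r)=cv2.minEnclosingCircle(pts);print(n,"cover",cc,r)
    K=np.zeros_like(m);cv2.drawContours(K,[hull],-1,255,-1)
    wm=cv2.inRange(hsv,(0,0,90),(180,70,255))&K
    nn,l,st,ce=cv2.connectedComponentsWithStats(wm);o=sorted([(st[i,4],i) for i in range(1,nn)],reverse=True)[:2]
    W=[ray(p,ce[i],23)[:2] for _,i in o];d=W[0]-W[1];print(" ptr",[(a,ce[i].round(1)) for a,i in o],np.mean(W,0).round(1),np.linalg.norm(d).round(1),np.degrees(np.arctan2(d[1],d[0])).round(2)%180)
p=dict(np.load("w11.npz"))
lid(cv2.imread("pics/w11.png"),p,(260,110,100,95),"wrist")
lid(cv2.imread("pics/t0.png") if 0 else cv2.imread("pics/top0.png"),camera_params("top"),(360,185,50,50),"top")
lid(cv2.imread("pics/scene0.png"),camera_params("scene"),(220,175,50,50),"scene")
```

```text
wrist cover (465.31024169921875, -154.1660919189453) 49.03158187866211
 ptr [(np.int32(83), array([308. , 125.4])), (np.int32(20), array([309. , 190.5]))] [ 467.1 -154. ] 85.7 14.780000000000001
top cover (465.0260314941406, -153.83876037597656) 49.10646057128906
 ptr [(np.int32(16), array([389.4, 225.2])), (np.int32(10), array([381.2, 196.5]))] [ 466.6 -154.3] 84.9 14.650000000000006
scene cover (468.4326477050781, -155.25318908691406) 47.90677261352539
 ptr [(np.int32(16), array([242.3, 211.1])), (np.int32(1), array([238., 201.]))] [ 494.1 -157.2] 36.5 41.0
```

The wrist and top views agree: the lid is at (465.8, −154.2) and its handle is at 14.7°. I'll centre over it, then descend in stages because the true fingertip height is uncertain.

Run:
```python
from h import *
go([465.8,-154.2,40],-165.3)
```

```text
pos [ 461.  -140.3  262.7] rot [ 180.    -0.  -165.4] offset mm [ -1.3 -14.8 222.7]
 rotvec [ 0.03 -0.05 -0.1 ]
```

```bash
python3 -m creep '{"offset":[[-0.001,-0.015,0.04],[0,0,0.05],[0,0,0.05],[0,0,0.045],[0,0,0.035]],"rotation":[[0,0,0],[0,0,0],[0,0,0],[0,0,0],[0,0,0]]}' 0.4
python3 -m creep '{"offset":[[0,0,0],[0,0,0]],"rotation":[[0,0,0],[0,0,0]]}'
python3 - <<'E'
from h import *
go([465.8,-154.2,40],-165.3)
w=grab_frame("wrist")[:,:,::-1].copy();cv2.imwrite("pics/w12.png",np.clip(255*(w/255.)**0.6,0,255).astype(np.uint8))
b=grab_frame("scene")[:,:,::-1].copy();crop(np.clip(255*(b/255.)**0.6,0,255).astype(np.uint8),190,130,120,90,6,"s12.png")
E
```

```text
time_s: 18.9
ee_pos: [465.3, -154.4, 41.4]
ee_rot: [180.0, -0.1, -165.4]
force: [0.6, -0.1, 0.5]
gripper_width: 54.6
time_s: 19.15
ee_pos: [467.1, -155.1, 44.4]
ee_rot: [-179.9, 0.1, -165.3]
force: [-0.6, -0.2, 0.4]
gripper_width: 55.1
pos [ 467.1 -155.1   44.4] rot [-1.799e+02  1.000e-01 -1.653e+02] offset mm [1.1 1.2 4.4]
 rotvec [-0.08  0.11 -0.04]
```

View pics/w12.png

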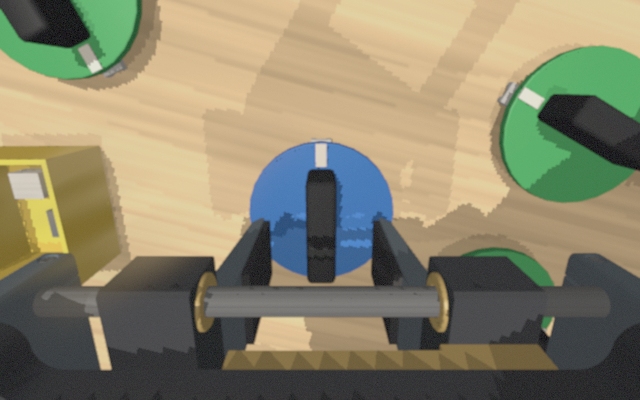

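View pics/s12.png

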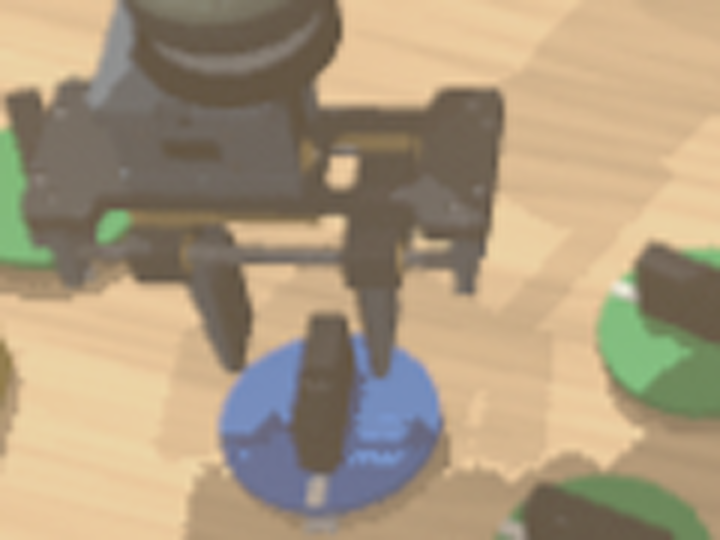

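Run:
```python
from h import *
a,b=camera_params("wrist"),camera_params("scene");P_,R=tool();print(P_)
for u,v in(((270,222),(235/6+190,370/6+130)),((374,222),(380/6+190,375/6+130))):
    X=tri(a,u,b,v);print(X.round(1),(proj(a,X)-u).round(1),"tool",R.inv().apply(X-P_).round(1))
for z in(0,-20,-30): print(z,proj(a,P_+R.apply([16,-27,z])).round(),proj(a,P_+R.apply([-16,-27,z])).round(),((proj(b,P_+R.apply([0,-27,z]))-[190,130])*6).round())
print(Ro.from_matrix(a["R"].T).inv().apply([0,0,1]), R.inv().apply(-a["R"].T@a["t"]-P_))
```

```text
[ 467.43855169 -155.14196286   44.95880816]
[ 472.  -189.8   45.7] [-6.1  1.1] tool [  4.4 -34.7  -0.7]
[ 455.8 -127.4   46.5] [-6.4  1.8] tool [ 4.2 29.8 -1.6]
0 [276. 205.] [278. 252.] [260. 380.]
-20 [271. 217.] [274. 268.] [252. 351.]
-30 [269. 223.] [271. 277.] [248. 337.]
[-0.00112885  0.29601486 -0.95518267] [  84.74435048    0.83403238 -199.41796538]
```

```bash
python3 -m creep '{"offset":[[0.001,0.001,0.010],[0,0,0.010],[0,0,0]],"rotation":[[0,0,0],[0,0,0],[0,0,0]]}' 
python3 -m creep '{"offset":[[0,0,0.005],[0,0,0.005],[0,0,0.003],[0,0,0]],"rotation":[[0,0,0],[0,0,0],[0,0,0],[0,0,0]]}'
python3 - <<'E'
from h import *
go([465.8,-154.2,40],-165.3)
w=grab_frame("wrist")[:,:,::-1].copy();crop(np.clip(255*(w/255.)**0.6,0,255).astype(np.uint8),160,100,320,240,2.5,"w13.png")
b=grab_frame("scene")[:,:,::-1].copy();crop(np.clip(255*(b/255.)**0.6,0,255).astype(np.uint8),190,130,120,90,6,"s13.png")
E
```

```text
time_s: 19.62
ee_pos: [463.9, -153.6, 22.3]
ee_rot: [179.9, -0.1, -165.3]
force: [-0.3, 0.7, -0.4]
gripper_width: 54.4
time_s: 20.12
ee_pos: [464.6, -153.9, 10.0]
ee_rot: [180.0, -0.0, -165.3]
force: [-0.3, -0.8, 0.9]
gripper_width: 54.5
pos [ 464.6 -153.9   10. ] rot [ 180.    -0.  -165.3] offset mm [ -1.   -0.6 -30. ]
 rotvec [ 0.01 -0.03 -0.02]
```

View pics/s13.png

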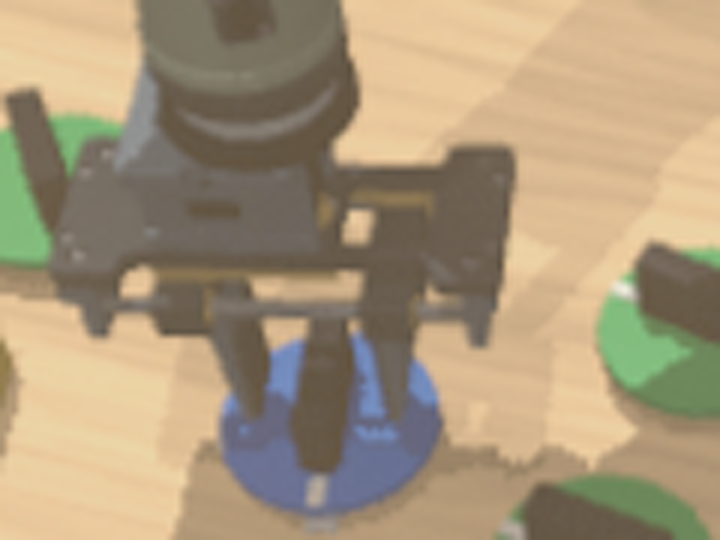

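View pics/w13.png

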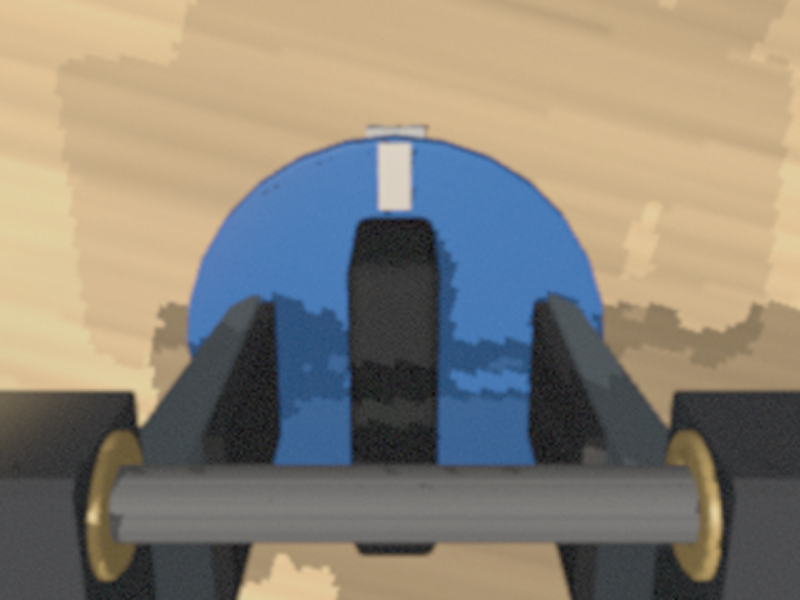

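There's no contact at a reported z of 10, although the cover top is at 22. That confirms the tip offset. The handle sits centred between the pads. I'll go 4 mm lower and grip.

```bash
python3 -m creep '{"offset":[[0,0,0.004],[0,0,0],[0,0,0],[0,0,0],[0,0,0]],"rotation":[[0,0,0],[0,0,0],[0,0,0],[0,0,0],[0,0,0]]}' 1 40
python3 -m creep '{"offset":[[0,0,0],[0,0,-0.02],[0,0,-0.04],[0,0,-0.05],[0,0,0]],"rotation":[[0,0,0],[0,0,0],[0,0,0],[0,0,0],[0,0,0]]}' 1 50
python3 - <<'E'
from h import *
w=grab_frame("wrist")[:,:,::-1].copy();cv2.imwrite("pics/w14.png",np.clip(255*(w/255.)**0.6,0,255).astype(np.uint8))
b=grab_frame("scene")[:,:,::-1].copy();crop(np.clip(255*(b/255.)**0.6,0,255).astype(np.uint8),190,100,120,90,6,"s14.png")
go([515.5,210,300],174.65)
E
```

```text
time_s: 20.85
ee_pos: [465.0, -154.1, 6.4]
ee_rot: [-180.0, 0.0, -165.3]
force: [0.7, -1.5, 0.0]
gripper_width: 17.9
time_s: 21.48
ee_pos: [467.3, -154.7, 119.6]
ee_rot: [-179.7, 0.4, -165.3]
force: [-0.1, 0.8, -1.8]
gripper_width: 17.8
pos [ 464.1 -153.6  115.8] rot [ 180.    -0.  -165.3] offset mm [-141.8  338.8 -184.1]
 rotvec [ 2.000e-02 -4.000e-02  2.004e+01]
```

View pics/w14.png

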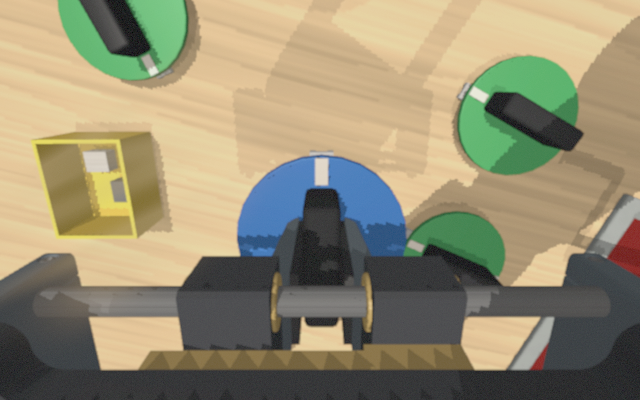

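View pics/s14.png

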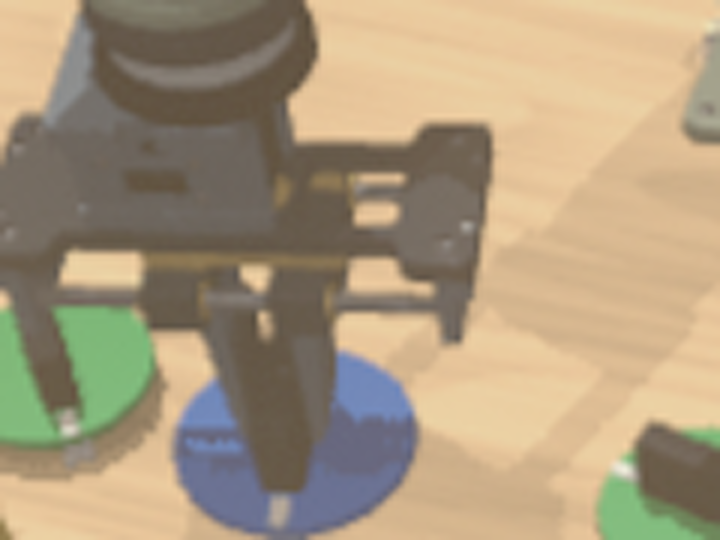

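The lid is held level at 17.8 mm and lifted clear. I'll carry it to above the barrel and turn it to 174.65°.

```bash
python3 -m creep '{"offset":[[-0.010,0.025,-0.040],[-0.018,0.043,-0.035],[-0.018,0.043,-0.035],[-0.018,0.043,-0.024],[-0.018,0.043,0]],"rotation":[[0,0,0],[0,0,0],[0,0,0],[0,0,0],[0,0,0]]}'
python3 -m creep '{"offset":[[-0.018,0.043,0],[-0.018,0.043,0],[-0.018,0.043,0],[0,0,0],[0,0,0]],"rotation":[[0,0,0],[0,0,0],[0,0,0],[0,0,10],[0,0,10]]}'
python3 -m creep '{"offset":[[0,0,0],[0,0,0]],"rotation":[[0,0,0],[0,0,0]]}'
python3 - <<'E'
from h import *
go([515.5,210,230],174.65)
p=camera_params("wrist");P_,R=tool();np.savez("w15.npz",P=P_,Q=R.as_quat(),**p)
w=grab_frame("wrist")[:,:,::-1].copy();cv2.imwrite("pics/w15f.png",w);cv2.imwrite("pics/w15.png",np.clip(255*(w/255.)**0.6,0,255).astype(np.uint8))
b=grab_frame("scene")[:,:,::-1].copy();cv2.imwrite("pics/s15f.png",b);crop(np.clip(255*(b/255.)**0.6,0,255).astype(np.uint8),300,90,160,120,5,"s15.png")
E
```

```text
time_s: 22.2
ee_pos: [494.5, 59.0, 250.1]
ee_rot: [-180.0, 0.0, -165.3]
force: [0.1, -0.4, -1.5]
gripper_width: 17.6
time_s: 22.82
ee_pos: [512.5, 196.4, 247.1]
ee_rot: [-179.8, -0.3, 174.4]
force: [0.1, -0.1, -1.6]
gripper_width: 17.7
time_s: 23.08
ee_pos: [513.2, 195.6, 248.9]
ee_rot: [-179.9, -0.1, 174.8]
force: [0.4, -0.3, -1.0]
gripper_width: 18.1
pos [513.2 195.6 248.9] rot [-1.799e+02 -1.000e-01  1.748e+02] offset mm [-1.  14.5 18.9]
 rotvec [-0.07 -0.13  0.17]
```

View pics/w15.png

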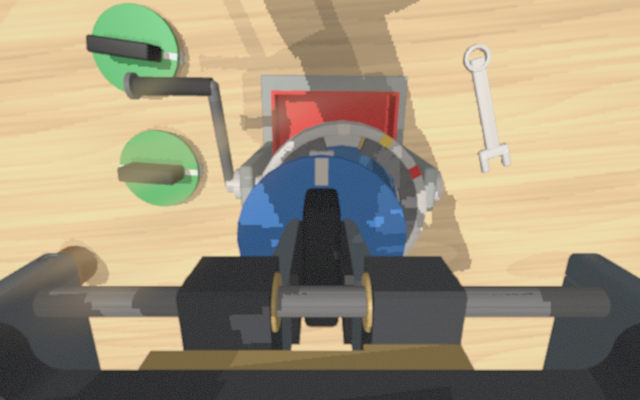

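View pics/s15.png

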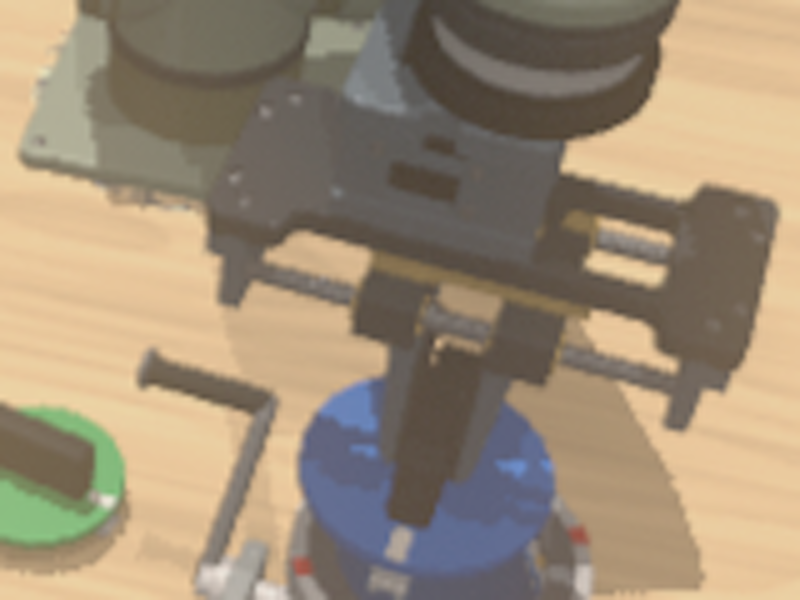

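Run:
```python
from h import *
from stand import blobs
from scipy.optimize import least_squares
d=np.load("w15.npz");p={k:d[k] for k in("mtx","R","t")};P_=d["P"];R=Ro.from_quat(d["Q"])
w=cv2.imread("pics/w15f.png");hsv=cv2.cvtColor(w,cv2.COLOR_BGR2HSV)
A=[]
for nm,lo,hi,ang in(("y",(18,90,90),(35,255,255),150),("r",(0,150,110),(6,255,255),120)):
    for a,c in blobs(w,lo,hi,(320,110,120,90)):
        if a<120: X=ray(p,c,215)[:2];print(nm,a,c,X.round(1));
        else: continue
        f=np.radians(ang+Y);print("   centre->",(X-58*np.array([np.cos(f),np.sin(f)])).round(1))
crop(w,220,100,220,165,3.6,"w15c.png")
# lid arc
m=cv2.inRange(hsv,(105,120,40),(130,255,255));m[270:]=0;m[:,:225]=0;m[:,415:]=0
c=max(cv2.findContours(m,0,1)[0],key=cv2.contourArea)[:,0]
zc=P_[2]-6.4+22
# front arc: topmost mask per column
pts=[]
for u in range(245,400,4):
    rr=np.where(m[:,u]>0)[0]
    if len(rr) and not(300<u<342): pts.append(ray(p,(u,rr[0]),zc)[:2])
pts=np.array(pts)
s=least_squares(lambda v:np.linalg.norm(pts-v[:2],axis=1)-50,P_[:2],loss='soft_l1')
print("lid",s.x.round(1),"resid",np.abs(s.fun).mean().round(2),"rel tool",R.inv().apply(np.r_[s.x,P_[2]]-P_).round(1), "ee",P_)
```

```text
y 21 [361.  142.2] [466.  227.7]
   centre-> [513.3 194.1]
y 2 [417.  154.5] [477.9 265.6]
   centre-> [525.2 232.1]
y 29 [437.7 162.1] [484.6 279.8]
   centre-> [531.9 246.3]
r 99 [395.1 124.3] [456.  251.2]
   centre-> [480.2 198.5]
r 64 [414.9 172.2] [490.3 264. ]
   centre-> [514.5 211.3]
lid [510.4 200.7] resid 1.23 rel tool [3.3 4.8 0. ] ee [513.2271628  195.64150513 248.9440282 ]
```

View pics/w15c.png

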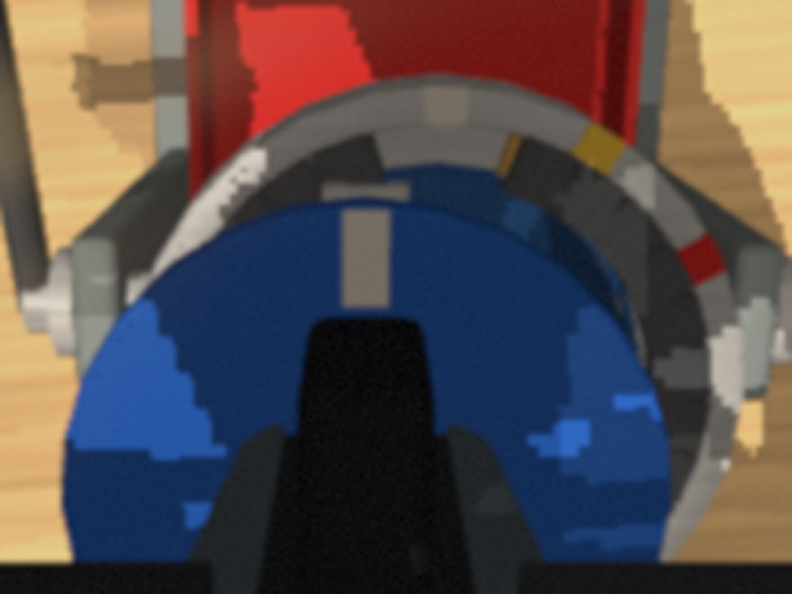

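Run:
```python
from h import *
d=np.load("w15.npz");p={k:d[k] for k in("mtx","R","t")};P_=d["P"];R=Ro.from_quat(d["Q"])
for c,ang in(((344.2,129.2),180),((386.7,141.7),150),((415,171.7),120)):
    f=np.radians(ang+Y);X=ray(p,c,215)[:2];print((X-58*np.array([np.cos(f),np.sin(f)])).round(1))
z0=P_[2]-6.4
# lid: outer cover edge at pointer (radius 50, z 22), lug edge (radius 49.5,z6), side edges
for n,c,z in(("front",(321.7,156.5),z0+22),("ptr in",(321.7,185.5),z0+22),("left",(65/3.6+220,490/3.6+100),z0+22),("right",(670/3.6+220,490/3.6+100),z0+22)):
    print(n,R.inv().apply(ray(p,c,z)-P_).round(1))
```

```text
[513.9 211.5]
[514.5 211.6]
[514.2 211.4]
front [ 49.6   0.8 -15.5]
ptr in [ 33.2   0.8 -15.5]
left [  2.6 -48.  -15.5]
right [  2.5  50.  -15.7]
```

```bash
python3 -m creep '{"offset":[[0.0005,0.0146,0],[0,0,0.014],[0,0,0],[0,0,0]],"rotation":[[0,0,0],[0,0,0],[0,0,0],[0,0,0]]}'
python3 - <<'E'
from h import *
go([514.1,210.2,230],174.65)
p=camera_params("wrist");P_,R=tool();np.savez("w16.npz",P=P_,Q=R.as_quat(),**p)
w=grab_frame("wrist")[:,:,::-1].copy();cv2.imwrite("pics/w16f.png",w);crop(np.clip(255*(w/255.)**0.6,0,255).astype(np.uint8),220,100,220,165,3.6,"w16.png")
b=grab_frame("scene")[:,:,::-1].copy();cv2.imwrite("pics/s16f.png",b);crop(np.clip(255*(b/255.)**0.6,0,255).astype(np.uint8),340,150,100,75,8,"s16.png")
E
```

```text
time_s: 23.68
ee_pos: [514.4, 210.4, 236.0]
ee_rot: [-180.0, -0.0, 174.7]
force: [1.2, 0.1, -1.3]
gripper_width: 17.4
pos [514.4 210.4 236. ] rot [-180.    -0.   174.7] offset mm [ 0.3 -0.2  6. ]
 rotvec [-0.03 -0.02  0.04]
```

View pics/w16.png

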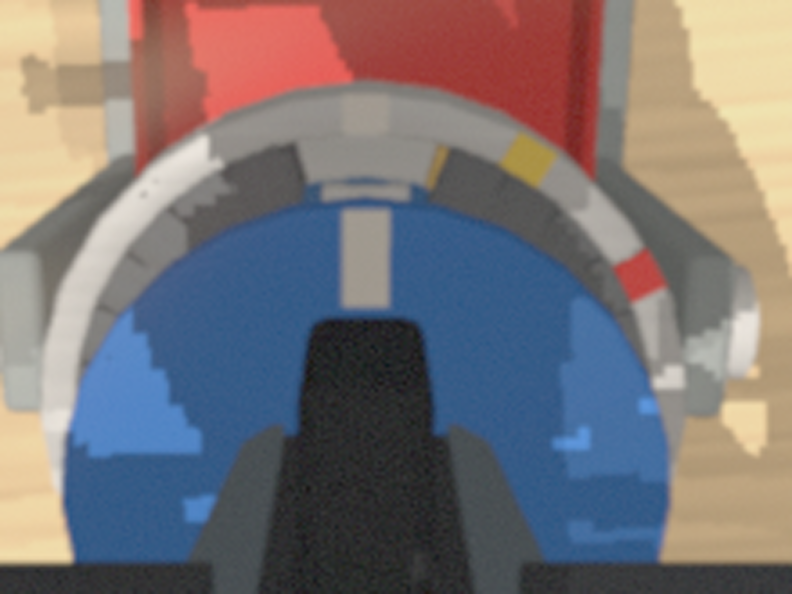

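View pics/s16.png

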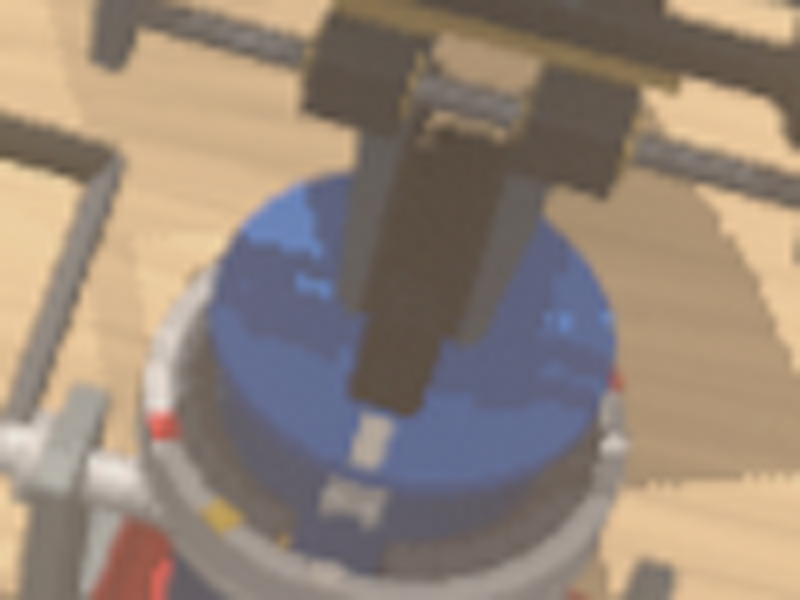

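The pointer lines up with the white mark, both at crop col 366. I'll descend and watch the force.

```bash
python3 -m creep '{"offset":[[0,0,0.006],[0,0,0.006],[0,0,0.004],[0,0,0.003],[0,0,0]],"rotation":[[0,0,0],[0,0,0],[0,0,0],[0,0,0],[0,0,0]]}'
python3 - <<'E'
from h import *
d=np.load("w16.npz");p={k:d[k] for k in("mtx","R","t")}
for c,ang in(((321.7,131.9),180),((367.2,144.4),150),((398,176.4),120)):
    f=np.radians(ang+Y);X=ray(p,c,215)[:2];print((X-58*np.array([np.cos(f),np.sin(f)])).round(1))
E
```

```text
time_s: 24.4
ee_pos: [514.4, 210.4, 216.9]
ee_rot: [-180.0, -0.0, 174.7]
force: [-0.2, -0.3, -1.9]
gripper_width: 18.4
[514.1 211.2]
[514.3 211.6]
[514.3 211.6]
```

```bash
python3 -m creep '{"offset":[[0,0,0.003],[0,0,0.003],[0,0,0.002],[0,0,0.001],[0,0,0]],"rotation":[[0,0,0],[0,0,0],[0,0,0],[0,0,0],[0,0,0]]}'
```

```text
time_s: 25.02
ee_pos: [514.5, 210.5, 208.2]
ee_rot: [-180.0, -0.0, 174.7]
force: [0.7, -0.1, -2.2]
gripper_width: 17.6
```

```bash
python3 -m creep '{"offset":[[0,0,0.0015],[0,0,0.001],[0,0,0]],"rotation":[[0,0,0],[0,0,0],[0,0,0]]}'
python3 - <<'E'
from h import *
w=grab_frame("wrist")[:,:,::-1].copy();crop(np.clip(255*(w/255.)**0.6,0,255).astype(np.uint8),220,100,220,165,3.6,"w17.png")
b=grab_frame("scene")[:,:,::-1].copy();crop(np.clip(255*(b/255.)**0.6,0,255).astype(np.uint8),340,150,100,75,8,"s17.png")
E
```

```text
time_s: 25.4
ee_pos: [514.7, 210.6, 206.8]
ee_rot: [180.0, 0.1, 174.7]
force: [-2.4, -0.8, 5.5]
gripper_width: 17.5
```

View pics/s17.png

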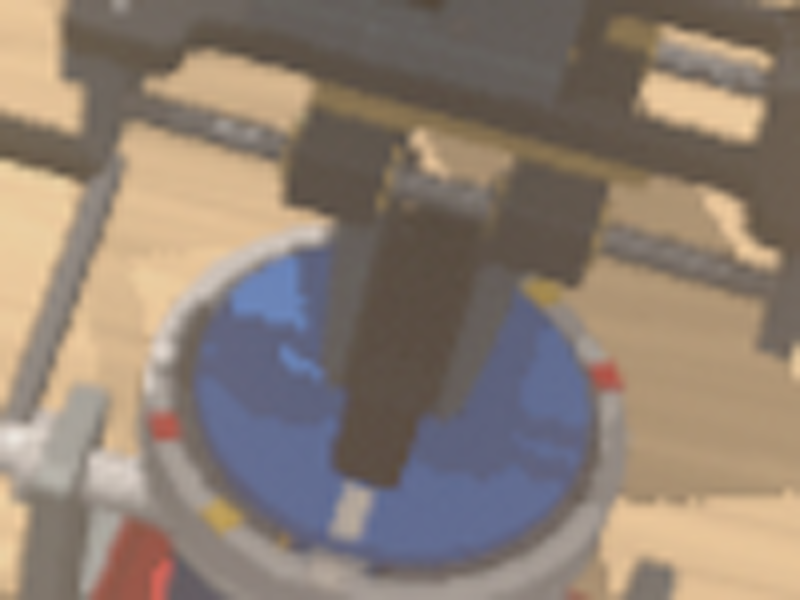

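View pics/w17.png

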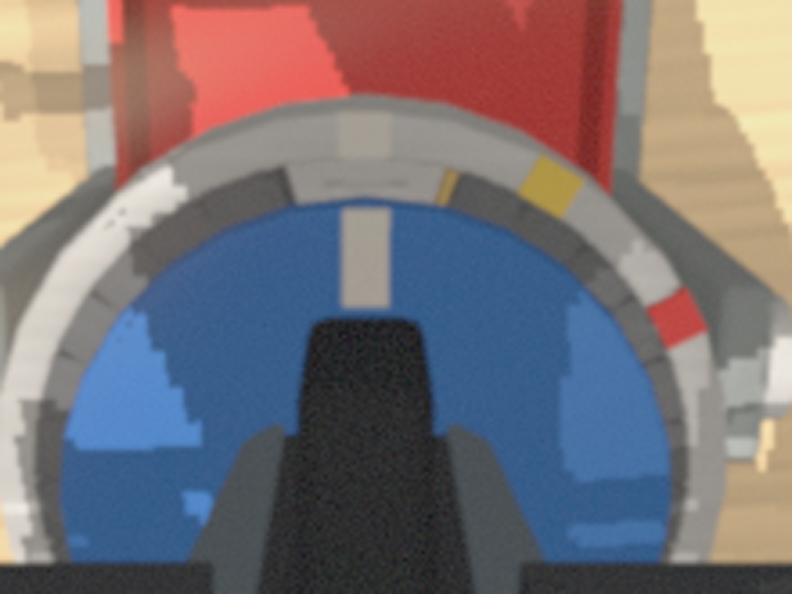

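It's seated: 5.5 N of contact at the predicted height, cover level inside the collar. Now I'll turn clockwise, which is + about tool z, in small rows.

```bash
python3 -m creep '{"offset":[[0,0,0],[0,0,0],[0,0,0],[0,0,0],[0,0,0]],"rotation":[[0,0,5],[0,0,5],[0,0,5],[0,0,5],[0,0,0]]}'
python3 -m creep '{"offset":[[0,0,0],[0,0,0],[0,0,0],[0,0,0],[0,0,0]],"rotation":[[0,0,4],[0,0,4],[0,0,2],[0,0,0],[0,0,0]]}'
python3 - <<'E'
from h import *
p=camera_params("wrist");P_,R=tool();np.savez("w18.npz",P=P_,Q=R.as_quat(),**p);print(env.state()["torque"],env.state()["force"])
w=grab_frame("wrist")[:,:,::-1].copy();cv2.imwrite("pics/w18f.png",w);crop(np.clip(255*(w/255.)**0.6,0,255).astype(np.uint8),220,100,220,165,3.6,"w18.png")
b=grab_frame("scene")[:,:,::-1].copy();crop(np.clip(255*(b/255.)**0.6,0,255).astype(np.uint8),340,150,100,75,8,"s18.png")
E
```

```text
time_s: 26.12
ee_pos: [514.9, 210.1, 206.8]
ee_rot: [180.0, 0.1, 154.6]
force: [-0.2, -1.3, 5.5]
gripper_width: 17.7
time_s: 26.75
ee_pos: [514.9, 210.1, 206.8]
ee_rot: [180.0, 0.1, 144.7]
force: [-1.7, -2.1, 5.8]
gripper_width: 17.8
[-0.23270935  0.22394556 -0.04320306] [-1.72901601 -2.09058984  5.84518172]
```

View pics/w18.png

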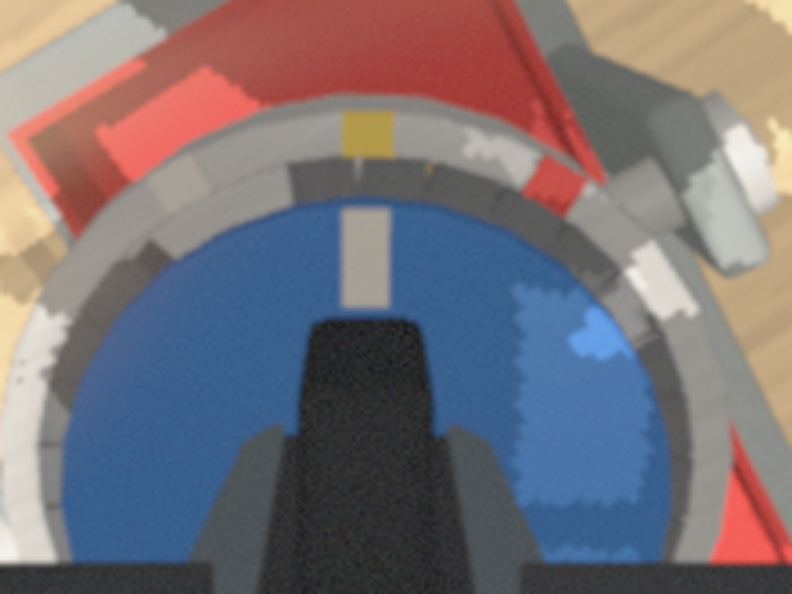

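View pics/s18.png

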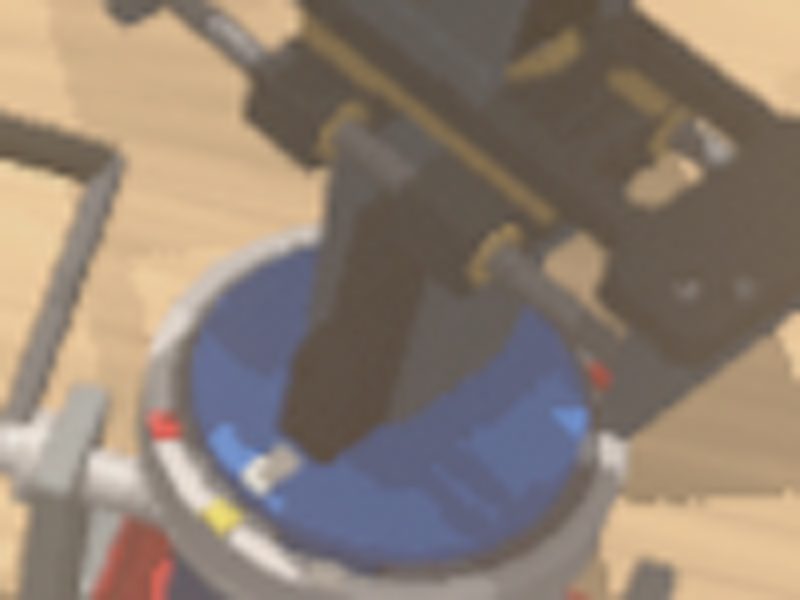

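The pointer is now on the yellow mark, both at crop col 366, with about 5.8 N seating contact. I'll hold a moment, check that it's still and look at the tray, then hand in.

```bash
python3 -m creep '{"offset":[[0,0,0],[0,0,0],[0,0,0],[0,0,0]],"rotation":[[0,0,0],[0,0,0],[0,0,0],[0,0,0]]}'
python3 - <<'E'
from h import *
s=env.state();print(s["torque"].round(3),s["force"].round(1),np.abs(s["qvel"]).max())
b=grab_frame("scene")[:,:,::-1].copy();crop(np.clip(255*(b/255.)**0.7,0,255).astype(np.uint8),140,140,340,170,2.3,"s19.png")
t=grab_frame("top");print(env.state()["torque"].round(3))
E
```

```text
time_s: 27.35
ee_pos: [514.9, 210.1, 206.8]
ee_rot: [180.0, 0.1, 144.7]
force: [-0.9, -1.9, 5.9]
gripper_width: 17.9
[-0.24   0.156 -0.037] [-0.9 -1.9  5.9] 0.08851403600063176
[-0.28   0.213 -0.061]
```

View pics/s19.png

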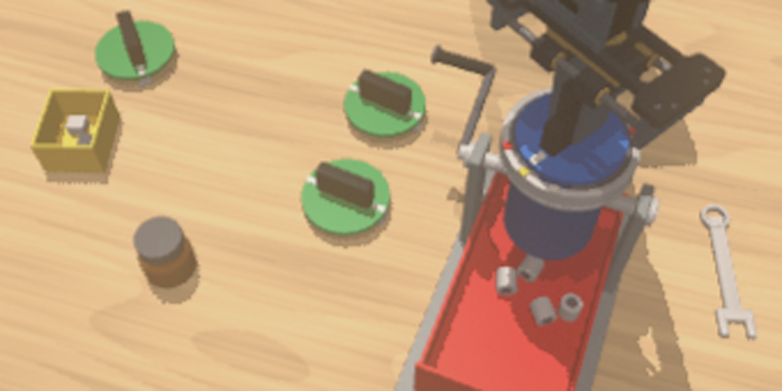

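```bash
python3 -c "
from workcell import env
print(env.job_done())"
```

```text
the job is handed in; nothing more can be done
None
```

I emptied the barrel, swung it back to its stop, seated the lid and turned it to the yellow mark, then handed in while still gripping it at about 27 s.

**What the last checks showed:**
- **Spacers:** all four were lying in the red tray.
- **Barrel:** when I let go of the crank, the collar marks were back where they were in the start picture.
- **Lid:** it sat at the predicted seated height with about 6 N of seating contact. The pointer was on the yellow mark after a 30° turn, nowhere near the red.
- **Grip:** the opening read 17.9 mm on the 18 mm handle at a commanded 50 N, with the arm still.
- **Bystanders:** the bin, jar and wrench looked untouched, but I did not measure their positions.

**What failed or disagreed:**
- **First crank grasp:** it closed on air. The real fingertips end roughly 20–25 mm above the reported TCP, so I went lower and it held.
- **Return spring:** the wrist moment about vertical read about −0.05 Nm. I expected about +0.1 Nm from the spring, so the 30° turn rests on the pictures and the measured tool angle, not on that torque.

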